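# Power down, pull the relay and hold its window up to the inspection camera

### The job

Wind the variable transformer's big black knob fully anticlockwise (seen from above) to its zero stop, so that the relay panel is dead; only then pull the grey relay with the clear side window straight up out of its socket, leaving the black timer with the dial on top plugged in. Hold the relay up in front of the inspection camera with its window centred and squarely facing the lens, about 12 cm from the front glass, pins towards the bottom of the camera's picture (the camera looks somewhat downwards, so lean the relay to match). Finish while still holding it there, still, touching neither the camera nor its stand, and leave the timer and the standing capacitor undisturbed.

Things in the scene. Friction and masses are not known exactly. Their poses are not given: they have to be found in the camera images.
- variable_transformer_voltage_kno (a joint): the variable transformer's voltage knob, in rad: grows as the knob turns anticlockwise seen from above. 0 is the full-voltage stop, 5.585 the zero-volt stop (fully anticlockwise). Moves stiffly (0.15 N m of friction) and stays where it is left; it starts 0.6 to 1.3 rad short of the zero stop, stops being rigid
- knob_grip (a point): the black fluted voltage knob on top of the variable transformer (beige vented box about 173 mm square, at the back right): a point on its vertical axis 209 mm above the bench. The knob is 66 mm across from 192 to 226 mm above the bench, over a skirt 80 mm across (180 to 192 mm) and the dial plate at 178 mm; two thin rod handles at the plate's edges are lower than the knob
- relay_panel: relay panel at the front left, fixed: metal plate 90 x 176 mm (x, y) with two equal black sockets centred at y = +42.5 and -42.5 mm; relay and timer may be either way round. Origin on the bench under its centre. A socket is 48 mm square, rim 44.5 mm above the bench, with a square well 37.5 mm wide, 10 mm deep; screw terminals at its +x and -x sides are 34.5 mm high
- relay: the relay, 60 to 120 g, loose in a socket: grey block 35 x 35 x 54 mm (tab on top to 56), the lowest 10 mm a black base 34 mm square that stands in the well, unlatched. Origin at the centre of the base's underside, z up. The +x face has the clear window (copper and brass parts behind); the +y and -y faces are ribbed finger grips 35 mm apart. In the socket its axes match the panel's
- relay_window (a point): centre of the relay's clear window, on its +x face: 17.5 mm in x and 32 mm in z from the relay's origin; axes as the relay's
- timer: the plug-in timer in the other socket, to be left alone: a plain black block 35 x 35 x 56 mm with a round setting dial 20 mm across on top (62 mm tall in all), same base and axes as the relay
- camera_stand: the inspection camera's stand at the front right, fixed: a dark steel base 90 x 90 x 12 mm with a round post 357 mm high carrying the camera. Origin on the bench under the lens's front glass, z up; the base's centre is 60 mm and the post 87 mm behind it (+x), the camera looks to the -x side. Two upright white metal modules, 180 mm tall, stand behind the bench's middle: carry the relay above them
- lens (a point): centre of the inspection camera's front glass, 300 mm above the bench. The camera looks along this frame's -x axis, across the bench to the robot's left and 20 degrees below level; z is up in its picture, y across. Barrel 39 mm across, camera body 40 mm square. Ideal: the window's centre at [-0.12, 0, 0] m in this frame, the relay's axes parallel to this frame's
- run_capacitor: a bystander: black motor capacitor, a standing can 55 mm across and 102 mm tall, at the front near the middle, by the relay panel; origin at the centre of its underside

How it is judged (in metres and radians):
On the way, in this order (a step that is already met when the one before it is completed fails the run):
1. the voltage knob is at its zero stop (fully anticlockwise, within 4 degrees) (value of joint variable_transformer_voltage_kno above 5.52 rad), for 0.2 s.
2. the relay is gripped and drawn clear of its socket (its underside 70 mm or more above the bench), the knob still at zero (height (world z) of relay above 0.07 m and contact force between the fingers and relay above 1 N and value of joint variable_transformer_voltage_kno above 5.52 rad), for 0.2 s.
At the end, for the whole second after the job is handed in: knob at its zero stop (within 4 deg); gripper holds the relay still, clear of all else: window centre 100 to 140 mm before the lens, within 15 mm of its axis each way, facing it and upright in its picture within 11 deg; timer within 10 mm and capacitor within 30 mm of their places (value of joint variable_transformer_voltage_kno above 5.52 rad and contact force between the fingers and relay above 1 N and x of relay_window in the frame of lens between -0.14 and -0.1 m and y of relay_window in the frame of lens between -0.015 and 0.015 m and z of relay_window in the frame of lens between -0.015 and 0.015 m and angle between the x axis of relay and the x axis of lens, either way round below 0.2 rad and angle between the z axis of relay and the z axis of lens, either way round below 0.2 rad and x of lens in the frame of relay above 0.08 m and z of relay_window in the frame of camera_stand above 0.2 m and contact force between relay and relay_panel below 0.1 N and contact force between relay and camera_stand below 0.1 N and contact force between relay and timer below 0.1 N and linear speed of relay below 0.02 m/s and angular speed of relay below 0.1 rad/s and distance of timer from where it was at the start of the episode below 0.01 m and distance of run_capacitor from where it was at the start of the episode below 0.03 m); the arm keeps its last pose, push and grip.
It fails at once if the timer is pulled or pushed out of its place (over 10 mm) (distance of timer from where it was at the start of the episode above 0.01 m).
It fails at once if the capacitor is pushed about (over 30 mm) (distance of run_capacitor from where it was at the start of the episode above 0.03 m).
It fails at once if the camera or its stand is struck (over 2 N) (contact force between any of the arm, the fingers, relay and camera_stand above 2 N).
It also fails if it takes over 51 s, if anything falls off the work surface, if the arm or the gripper's body presses on something with over 40 N, if the wrist force passes 120 N, or if a joint passes its speed limit or range.

### The arm

A 6-joint arm with a two-finger parallel gripper is mounted at the origin on a cart in front of the work surface, level with it; the furniture and walls round the work are solid. World frame = base frame: x ahead of the robot, y to its left, z up, the work surface at z = 0. Lengths are in m, angles in degrees, forces in N, time in s.
With the tool pointing down it reaches from about 0.4 to 0.825 m from the base axis. Payload 7 kg.
Tool frame: the origin (TCP) lies at the very end of the fingers, on their centre line; the grasp point (between the pads) lies 19 mm behind it; x points along the fingers, y is the direction in which the jaws open and shut, and the axes are right-handed (so a half turn about x gives the same grasp; the last joint's range is limited). The gripper opens to 88 mm and grips with 3 to 60 N. Pads are 19 mm wide; open, the fingers measure 130 mm over their backs; the gripper's body (78 mm by 193 mm) begins 47 mm behind the grasp point.
Start: joints at [86.866, 20.546, 0.682, 0, -70.136, -16.507], TCP at [0.227, 0.636, 0.197] pointing down, gripper open.
Joint ranges: [-176.03, 176.03], [-82.01, 121.73], [-58.28, 71.71], [-173.87, 95.51], [-174.79, -0.11], [-173.66, 173.66]. Speed limits (degrees/s): [136.94, 136.94, 172.46, 180, 180, 180].

### API

Orientations are given as [roll, pitch, yaw] about the fixed x, y, z axes, in that order (R = Rz(yaw) Ry(pitch) Rx(roll)).
In Python, from bench import manip gives the robot as it stands.
- The arm moves only by the tool carry_out, never from a script. Its argument "motion" is a list of rows, each an object with "slide": the shift along the tool's x, y, z in mm, a list of three; "rot": the turn, a rotation vector about the tool's x, y, z in rad, a list of three. In form: [{"slide": [tx, ty, tz], "rot": [rx, ry, rz]}, ...]. A call has 1 to 20 rows; each row shifts and turns the commanded pose from where the row before left it, along the tool's axes as they then stand; what a row does not reach is not made up. A row lasts 1/12 s, in which the tool goes at most 41.7 mm and 7.16 degrees, less where a joint would pass 70% of its speed; a pose out of reach is approached as far as the arm can. A call is refused whole if a number of a shift passes 41.7 or a number of a turn 0.125, either way. A call with a gripper value outside its range is refused whole. "jaw" is the gripper's target within -1 to 1 (shut at 1, half-way at 0, fully open at -1), set as the call begins (left out, the last holds). The fingers move at their own pace and stop on an object; "force" is the grip in N (left out, the last holds). Time passes only in rows, so rows that do not move let the fingers close. It gives the time, the measured TCP pose, the force and the opening at its end, in the units of the state.
- manip.read_state(): the state, without advancing time (a new reading comes with each control period).
- manip.grab_frame(name): name is "side" or "top"; returns the picture (420x560x3 uint8, red, green, blue); there is no depth.
- manip.camera_params(name): a dict with "camera_matrix" (3x3 intrinsics, pixels), "rvec" (rotation vector, rad) and "tvec" (3), from world to camera coordinates, as OpenCV has them. Camera axes: x right, y down, z forward; pixel columns grow to the right and rows downward; lengths in m; the calibration is good to about 2 mm. A picture is of the moment at which its call begins. camera_params takes no time and is no camera call.
- manip.finish_job(): hands the job in, once; it reports no verdict.
The state is a dict: "time": time; "joint_pos": joint angles; "joint_vel": joint speeds; "joint_torque": joint torques, N m; "ee_pos": TCP position; "tool_rot": TCP orientation; "contact_force": force on the tool from outside, world axes, zero at the start; "ft_torque": the same for the moment, N m; "finger_gap": finger opening in m.
Only numpy, scipy, OpenCV 4.12 (cv2) and the standard library are available. Lean on these libraries where they do the work, as an engineer would, in place of code of your own. Each camera call takes 0.05 s, during which the arm holds its last target.

## Working session

There is one attempt and no reset: what is moved stays moved. The work goes in short steps, Python scripts to look and compute and a tool call to move; the robot and the scene stay as the last step left them, time stands still between calls to the robot, and variables do not carry over. Pictures are saved under pics/ and viewed, and the job is handed in when it is done.

Besides the shell and the picture viewer there is one more tool, called as a command line: name --argument value ..., lists and objects as JSON in quotes. carry_out: Moves the arm, as the interface text tells. Its arguments: {"type":"object","properties":{"motion":{"type":"array","items":{"type":"object","properties":{"slide":{"type":"array","items":{"type":"number"}},"rot":{"type":"array","items":{"type":"number"}}}}},"jaw":{"type":"number"},"force":{"type":"number"}},"required":["motion"]}

```bash
mkdir -p pics; ls; python3 - <<'E'
from bench import manip
import cv2
for n in("side","top"):
    im=manip.grab_frame(n); cv2.imwrite(f"pics/{n}0.png",im[:,:,::-1]); print(n,manip.camera_params(n))
print(manip.read_state())
E
```

```text
pics
side {'camera_matrix': array([[399.27591004,   0.        , 272.99107341],
       [  0.        , 399.27591004, 210.93176181],
       [  0.        ,   0.        ,   1.        ]]), 'rvec': array([ 0.21687596, -2.66133756,  1.50523945]), 'tvec': array([0.54934185, 0.15181214, 1.09424976])}
top {'camera_matrix': array([[544.54790466,   0.        , 280.90800227],
       [  0.        , 544.54790466, 214.25633743],
       [  0.        ,   0.        ,   1.        ]]), 'rvec': array([ 2.13178469, -2.19087308,  0.09675299]), 'tvec': array([0.12728263, 0.53588883, 1.42170957])}
{'time': 0.1, 'joint_pos': array([ 8.68647862e+01,  2.05881404e+01,  6.38896977e-01, -1.69851177e-02,
       -7.01363157e+01, -1.65074044e+01]), 'joint_vel': array([ 0.03682432, -0.04707169,  0.12846715,  0.04769056,  0.07194718,
        0.0208632 ]), 'joint_torque': array([-1.64471745e-03, -5.84161484e+01,  2.93753994e+01,  7.01564893e+00,
        1.01642171e-02, -4.62077446e-05]), 'ee_pos': array([0.22676927, 0.63525298, 0.19590869]), 'tool_rot': array([  95.93727713,   89.91296317, -103.71112418]), 'contact_force': array([-0.35467532,  0.31601476,  0.2455496 ]), 'ft_torque': array([0.00747588, 0.03238853, 0.00325222]), 'finger_gap': 0.08749489262813921}
```

View pics/side0.png

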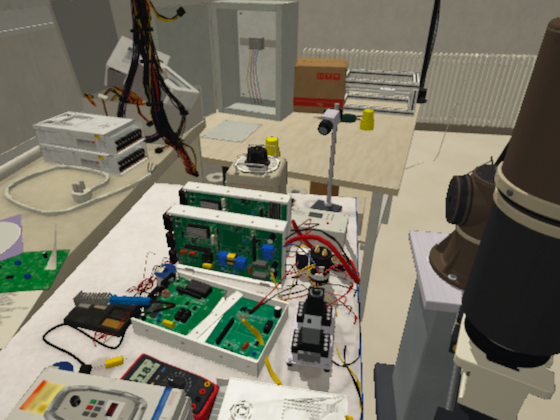

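View pics/top0.png

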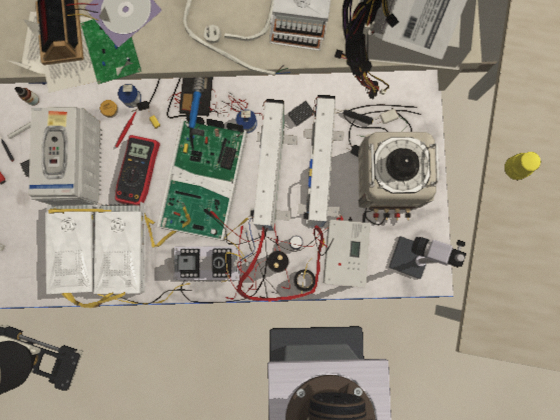

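```bash
cat > h.py <<'E'
import numpy as np, cv2
from bench import manip
def cam(n):
    p=manip.camera_params(n);R=cv2.Rodrigues(p["rvec"])[0];return p["camera_matrix"],R,np.array(p["tvec"]).ravel()
def ray(n,u,v):
    K,R,t=cam(n);d=R.T@np.linalg.inv(K)@np.array([u,v,1.]);return -R.T@t,d/np.linalg.norm(d)
def onz(n,u,v,z):
    o,d=ray(n,u,v);return o+d*(z-o[2])/d[2]
def proj(n,P):
    K,R,t=cam(n);q=K@(R@np.array(P,float)+t);return q[:2]/q[2]
def two(a,b):
    o1,d1=ray("side",*a);o2,d2=ray("top",*b)
    s=np.linalg.lstsq(np.c_[d1,-d2],o2-o1,rcond=None)[0]
    p,q=o1+s[0]*d1,o2+s[1]*d2;return (p+q)/2,np.linalg.norm(p-q)
def crop(src,dst,x0,y0,x1,y1,k):
    im=cv2.imread(src)[y0:y1,x0:x1];cv2.imwrite(dst,cv2.resize(im,None,fx=k,fy=k,interpolation=cv2.INTER_CUBIC))
E
python3 - <<'E'
from h import *
crop("pics/top0.png","pics/t_panel.png",160,230,340,310,4.4)
crop("pics/top0.png","pics/t_knob.png",340,115,480,285,3.5)
crop("pics/side0.png","pics/s_panel.png",270,230,370,380,4)
crop("pics/side0.png","pics/s_knob.png",200,90,360,220,4.5)
E
```

```text
(no output)
```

View pics/t_panel.png

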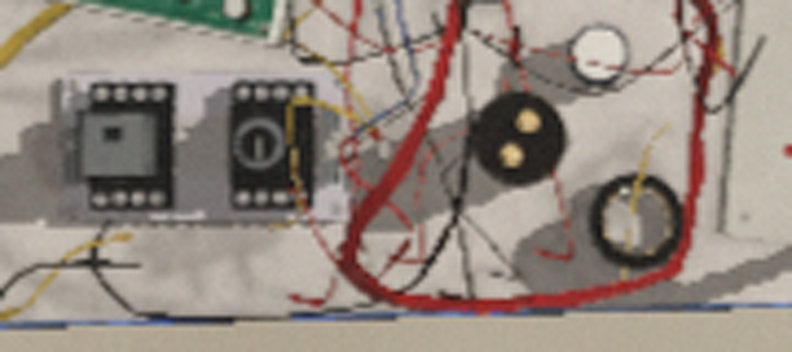

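View pics/t_knob.png

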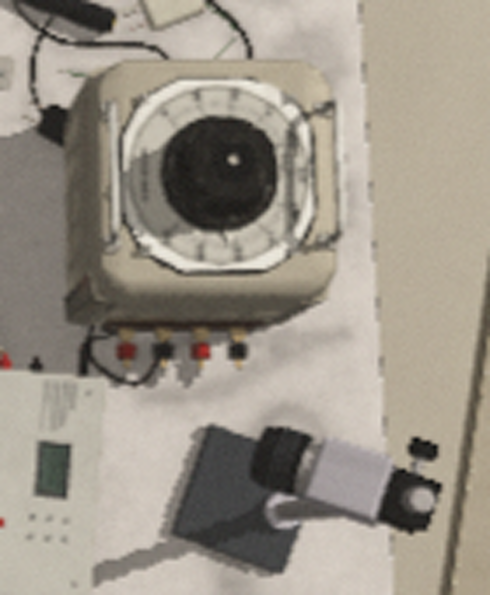

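View pics/s_panel.png

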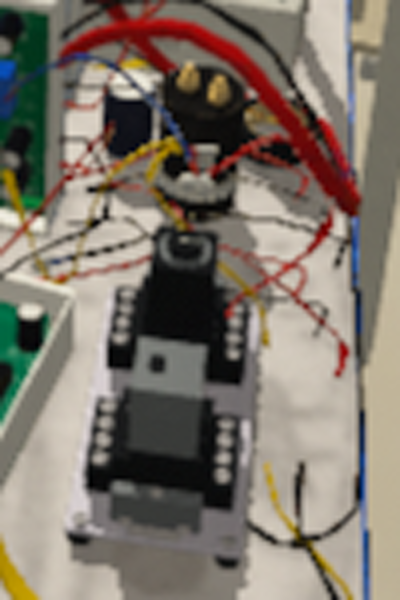

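View pics/s_knob.png

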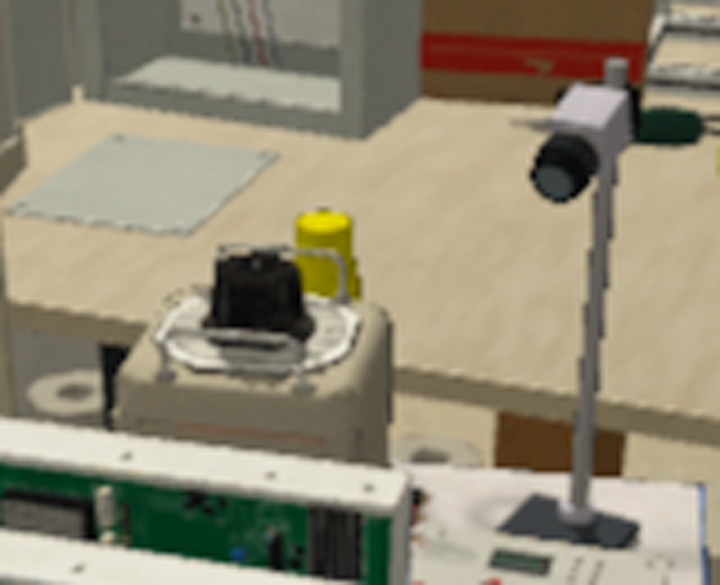

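```bash
python3 - <<'E'
from h import *
np.set_printoptions(precision=4,suppress=True)
im=cv2.imread("pics/top0.png")
# knob: dark blob near (403,163)
g=cv2.cvtColor(im,cv2.COLOR_BGR2GRAY)
def blob(x0,y0,x1,y1,thr):
    m=np.zeros_like(g);m[y0:y1,x0:x1]=(g[y0:y1,x0:x1]<thr)*255
    c=max(cv2.findContours(m,cv2.RETR_EXTERNAL,2)[0],key=cv2.contourArea)
    return cv2.minEnclosingCircle(c),cv2.minAreaRect(c),cv2.contourArea(c)
k=blob(380,140,430,188,60);print("knob",k)
u=k[1][0];print("knob z=.226",onz("top",*u,.226),onz("top",u[0]+1,u[1],.226)-onz("top",*u,.226))
u=(340+228/3.5,115+160/3.5); 
# plate ring by bright threshold centre approx
print("plate (crop 218,176)",onz("top",340+218/3.5,115+176/3.5,.178))
for n,p in dict(relaytop=(160+118/4.4,230+145/4.4),timerdial=(160+258/4.4,230+143/4.4)).items():
    print(n,p,onz("top",*p,.0885 if n[0]=='r' else .0965))
pl=[(62,75),(318,75),(345,215),(52,222)]
for a,b in pl: print("panel corner",onz("top",160+a/4.4,230+b/4.4,.01))
cap=(160+518/4.4,230+139/4.4);print("cap",onz("top",*cap,.102))
# lens
print("lens",two((200+558/4.5,90+178/4.5),(340+258/3.5,115+455/3.5)))
for n,p in dict(camtop=(340+345/3.5,115+482/3.5)).items(): print(n,onz("top",*p,.33))
for a,b in [(208,425),(305,455),(275,575),(170,535)]: print("base",onz("top",340+a/3.5,115+b/3.5,.012))
E
python3 - <<'E'
import sys;sys.path.insert(0,'.')
from h import *
crop("pics/top0.png","pics/t_rel.png",170,240,240,290,11)
crop("pics/top0.png","pics/t_cam.png",380,225,480,285,8)
E
```

```text
knob (((402.3357849121094, 163.68768310546875), 16.571428298950195), ((402.0, 164.5), (31.0, 32.0), 90.0), 782.5)
knob z=.226 [ 0.6264 -0.173   0.226 ] [-0.0001 -0.0023  0.    ]
plate (crop 218,176) [ 0.6336 -0.1839  0.178 ]
relaytop (186.8181818181818, 262.95454545454544) [0.4155 0.3537 0.0885]
timerdial (218.63636363636363, 262.5) [0.4144 0.2718 0.0965]
panel corner [0.4606 0.4024 0.01  ]
panel corner [0.4563 0.2457 0.01  ]
panel corner [0.371  0.2308 0.01  ]
panel corner [0.3715 0.409  0.01  ]
cap [0.4126 0.1228 0.102 ]
lens (array([ 0.4371, -0.1728,  0.3031]), np.float64(0.0009162853431768786))
camtop [ 0.4181 -0.2174  0.33  ]
base [ 0.4724 -0.2025  0.012 ]
base [ 0.4475 -0.275   0.012 ]
base [ 0.3574 -0.2475  0.012 ]
base [ 0.3896 -0.1696  0.012 ]
```

View pics/t_rel.png

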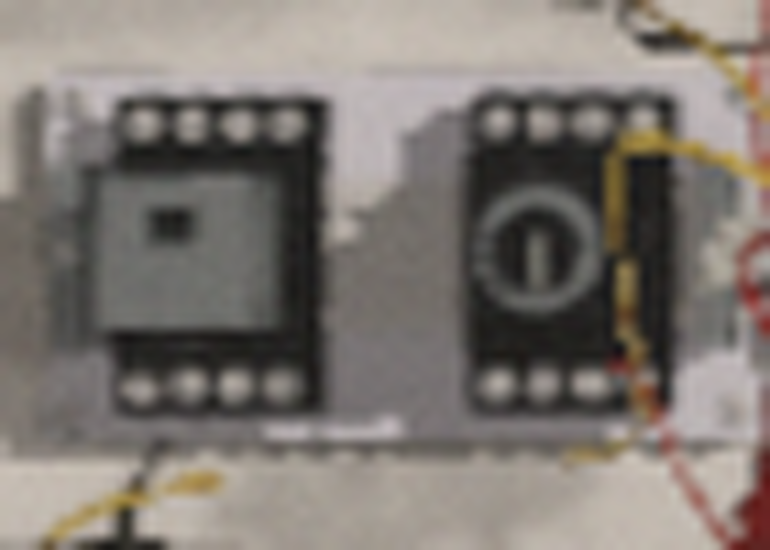

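View pics/t_cam.png

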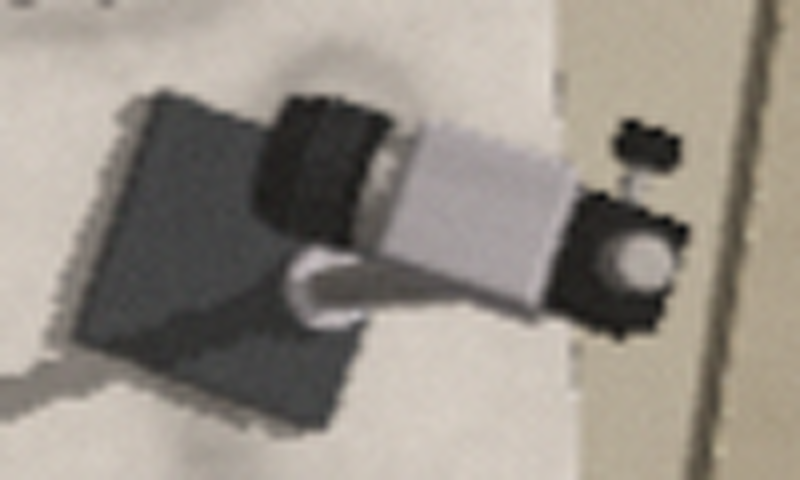

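```bash
python3 - <<'E'
from h import *
np.set_printoptions(precision=4,suppress=True)
f=lambda a,b:(170+a/11,240+b/11)
for n in("top","side"): print(n,ray(n,280,210))
print("sock",onz("top",*f(221,254),.0445),onz("top",*f(572,253),.0445))
print("sock edges",[onz("top",*f(a,254),.0445)[1] for a in(118,325,470,675)])
print("relay top corners",[onz("top",*f(a,b),.0885) for a,b in((102,172),(277,172),(277,330),(102,330))])
print("dial",onz("top",*f(540,250),.0965))
print("panel L/R edge",onz("top",*f(45,254),.01),onz("top",*f(748,254),.01))
g=lambda a,b:(270+a/4,230+b/4)
print("side relaytop",[onz("side",*g(a,b),.0885) for a,b in((138,340),(208,340),(205,395),(130,393))])
print("side dial",onz("side",*g(186,247),.0965))
c=lambda a,b:(380+a/8,225+b/8)
A,D,C=[onz("top",*c(a,b),.012) for a,b in((160,92),(75,340),(325,430))]
print("base",A,D,C,(A+C)/2,np.linalg.norm(A-D),np.linalg.norm(D-C),np.degrees(np.arctan2(*(D-A)[:2])),np.degrees(np.arctan2(*(C-D)[:2])))
# camera body top edge / barrel direction
print("camdir barrel", [onz("top",*c(a,b),.32) for a,b in((415,125),(580,175),(380,250),(540,312))])
print("side knob", two((200+258/4.5,90+262/4.5),(402.3,163.7)))
E
```

```text
top (array([0.389 , 0.0942, 1.4712]), array([ 0.1114,  0.0141, -0.9937]))
side (array([0.4068, 0.9366, 0.6924]), array([ 0.1185, -0.85  , -0.5133]))
sock [0.4158 0.3534 0.0445] [0.4138 0.2698 0.0445]
sock edges [np.float64(0.37794903858009277), np.float64(0.3285897953179119), np.float64(0.29404592134194846), np.float64(0.24525216598334654)]
relay top corners [array([0.4346, 0.3728, 0.0885]), array([0.4335, 0.3323, 0.0885]), array([0.3972, 0.3326, 0.0885]), array([0.3982, 0.373 , 0.0885])]
dial [0.4138 0.2707 0.0965]
panel L/R edge [0.4176 0.4027 0.01  ] [0.413  0.2311 0.01  ]
side relaytop [array([0.4358, 0.3428, 0.0885]), array([0.4004, 0.337 , 0.0885]), array([0.3998, 0.374 , 0.0885]), array([0.4364, 0.3788, 0.0885])]
side dial [0.4161 0.2783 0.0965]
base [ 0.4722 -0.204   0.012 ] [ 0.3905 -0.1718  0.012 ] [ 0.3586 -0.253   0.012 ] [ 0.4154 -0.2285  0.012 ] 0.0877885360525947 0.08720827859241698 -68.48521479476896 -158.57365918441093
camdir barrel [array([ 0.4441, -0.2075,  0.32  ]), array([ 0.4298, -0.2499,  0.32  ]), array([ 0.4115, -0.1965,  0.32  ]), array([ 0.3942, -0.2374,  0.32  ])]
side knob (array([ 0.63  , -0.172 ,  0.2328]), np.float64(0.0060687750132441855))
```

```bash
python3 - <<'E'
from h import *
for s,d,b in(("top","pics/tk.png",(375,135,435,190)),("side","pics/sk.png",(230,135,290,185))):
    im=cv2.imread(f"pics/{s}0.png")[b[1]:b[3],b[0]:b[2]]
    im=cv2.resize(im,None,fx=10,fy=10,interpolation=cv2.INTER_CUBIC);im=np.clip(im.astype(float)*(1.8),0,255).astype('u1');cv2.imwrite(d,im)
E
```

```text
(no output)
```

View pics/tk.png

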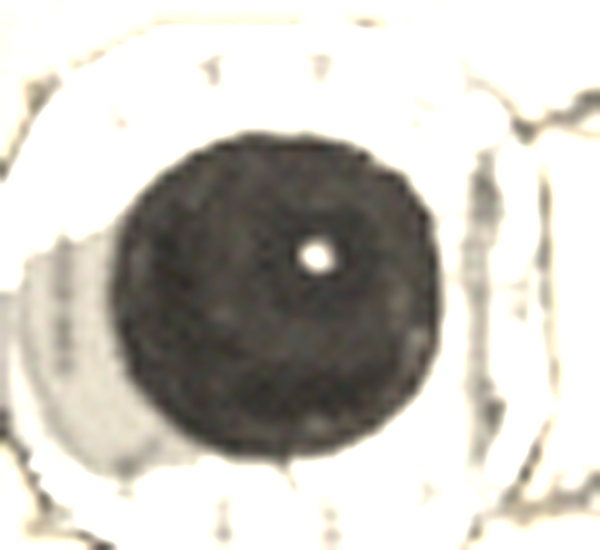

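View pics/sk.png

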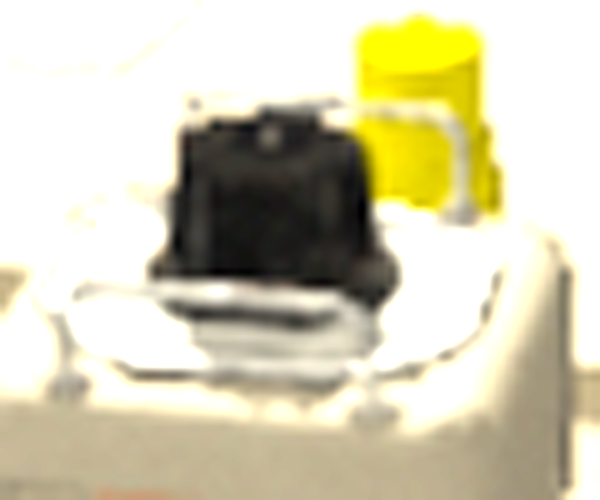

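```bash
python3 - <<'E'
from h import *
np.set_printoptions(precision=4,suppress=True)
T=lambda a,b:(375+a/10,135+b/10)
S=lambda a,b:(230+a/10,135+b/10)
print("dot",two(S(270,135),T(317,255)), onz("top",*T(317,255),.226),onz("side",*S(270,135),.226))
print("rod -y: -x end",two(S(455,110),T(487,470)),"foot",two(S(462,212),T(487,480)))
for z in(.19,.2,.21,.22): print(z,onz("top",*T(482,300),z)[:2],onz("side",*S(320,103),z)[:2],onz("side",*S(215,295),z)[:2])
print("rod +y: feet",[onz("side",*S(a,b),.178) for a,b in((68,380),(375,410))])
print("rod -y feet",[onz("side",*S(a,b),.178) for a,b in((462,212),)],onz("top",*T(487,410),.19),onz("top",*T(487,180),.19))
# ring centre: contour of skirt left-low side
print("skirt left edge z.192",onz("top",*T(113,290),.192),"bottom",onz("top",*T(270,458),.192))
print("knob top right edge z.226",onz("top",*T(438,260),.226),"top",onz("top",*T(285,133),.226))
# module tops and limits
for p in((264,226),(255,226),(309,220),(330,220)): print(p,onz("top",*p,.18))
E
```

```text
dot (array([ 0.6359, -0.184 ,  0.2271]), np.float64(0.0013017935815276675)) [ 0.6355 -0.1843  0.226 ] [ 0.6371 -0.1868  0.226 ]
rod -y: -x end (array([ 0.5848, -0.2213,  0.224 ]), np.float64(0.0008416576126344358)) foot (array([ 0.5861, -0.2309,  0.1859]), np.float64(0.0037003707730386497))
0.19 [ 0.6306 -0.2309] [ 0.6438 -0.304 ] [ 0.6467 -0.1462]
0.2 [ 0.6287 -0.2284] [ 0.6391 -0.2793] [ 0.6419 -0.1247]
0.21 [ 0.6268 -0.2258] [ 0.6344 -0.2546] [ 0.6372 -0.1031]
0.22 [ 0.6249 -0.2233] [ 0.6297 -0.2299] [ 0.6324 -0.0816]
rod +y: feet [array([ 0.683 , -0.1054,  0.178 ]), array([ 0.5897, -0.1007,  0.178 ])]
rod -y feet [array([ 0.5869, -0.2487,  0.178 ])] [ 0.6041 -0.2307  0.19  ] [ 0.6595 -0.2337  0.19  ]
skirt left edge z.192 [ 0.6352 -0.1432  0.192 ] bottom [ 0.5937 -0.1784  0.192 ]
knob top right edge z.226 [ 0.6335 -0.2122  0.226 ] top [ 0.6644 -0.1784  0.226 ]
(264, 226) [0.4965 0.1516 0.18  ]
(255, 226) [0.4971 0.1731 0.18  ]
(309, 220) [0.5078 0.0442 0.18  ]
(330, 220) [ 0.5064 -0.0057  0.18  ]
```

```bash
cat >> h.py <<'E'
from scipy.spatial.transform import Rotation as Ro
def tool(s=None):
    s=s or manip.read_state();return np.array(s["ee_pos"]),Ro.from_euler("xyz",s["tool_rot"],degrees=True)
def to(P,Rt=None,n=None):
    p,R=tool();d=R.inv().apply(np.array(P)-p)*1000
    print("slide total mm",d.round(1),"rows>=",np.ceil(np.abs(d).max()/40), np.linalg.norm(d)/41)
    if Rt is not None: 
        v=(R.inv()*Rt).as_rotvec();print("rot total",v.round(4),"rows>=",np.linalg.norm(v)/.12)
    return d
def show():
    s=manip.read_state();p,R=tool(s);print("t",s["time"],"p",p.round(4),"q",s["joint_pos"].round(1),"F",np.round(s["contact_force"],1),"M",np.round(s["ft_torque"],2),"gap",round(s["finger_gap"],4));print(R.as_matrix().round(4))
    y=R.as_matrix()[:,1];print("jaw yaw",np.degrees(np.arctan2(y[1],y[0])).round(2))
E
python3 - <<'E'
from h import *
show()
to([.227,.636,.40]);to([.634,-.181,.40])
E
```

```text
t 0.1 p [0.2268 0.6353 0.1959] q [ 86.9  20.6   0.6  -0.  -70.1 -16.5] F [-0.4  0.3  0.2] M [0.01 0.03 0.  ] gap 0.0875
[[-4.000e-04 -3.362e-01 -9.418e-01]
 [-1.500e-03 -9.418e-01  3.362e-01]
 [-1.000e+00  1.500e-03 -2.000e-04]]
jaw yaw -109.65
slide total mm [-204.1   -0.5    0. ] rows>= 6.0 4.977873441982619
slide total mm [-203.   632.1 -658. ] rows>= 17.0 22.798800040788016
```

carry_out --motion '[{"slide": [-14, 0, 0], "rot": [0.115, 0, 0]}, {"slide": [-14, 0, 0], "rot": [0.115, 0, 0]}, {"slide": [-14, 0, 0], "rot": [0.115, 0, 0]}, {"slide": [-14, 0, 0], "rot": [0.115, 0, 0]}, {"slide": [-14, 0, 0], "rot": [0.115, 0, 0]}, {"slide": [-14, 0, 0], "rot": [0.115, 0, 0]}, {"slide": [-14, 0, 0], "rot": [0.115, 0, 0]}, {"slide": [-14, 0, 0], "rot": [0.115, 0, 0]}, {"slide": [-14, 0, 0], "rot": [0.115, 0, 0]}, {"slide": [-14, 0, 0], "rot": [0.115, 0, 0]}, {"slide": [-14, 0, 0], "rot": [0.115, 0, 0]}, {"slide": [-14, 0, 0], "rot": [0.115, 0, 0]}, {"slide": [-14, 0, 0], "rot": [0.115, 0, 0]}, {"slide": [-14, 0, 0], "rot": [0.115, 0, 0]}, {"slide": [-14, 0, 0], "rot": [0.115, 0, 0]}, {"slide": [-14, 0, 0], "rot": [0.115, 0, 0]}]' --jaw -0.8

```text
time: 1.43
ee_pos: [0.2268, 0.6355, 0.4209]
tool_rot: [-161.9, 89.9, -107.3]
contact_force: [0.4, 0.9, 0.4]
finger_gap: 0.079
```

```bash
python3 - <<'E'
from h import *
show(); to([.634,-.181,.42])
E
```

```text
t 1.4333 p [0.2268 0.6355 0.4209] q [  86.9   18.2   25.4   -0.   -97.3 -122.3] F [0.4 0.9 0.4] M [ 0.11 -0.15  0.04] gap 0.079
[[-3.000e-04 -8.152e-01  5.791e-01]
 [-9.000e-04  5.791e-01  8.152e-01]
 [-1.000e+00 -3.000e-04 -9.000e-04]]
jaw yaw 144.61
slide total mm [   1.6 -804.9 -429.8] rows>= 21.0 22.254536017422687
```

carry_out --motion '[{"slide": [0, -36, -19.2]}, {"slide": [0, -36, -19.2]}, {"slide": [0, -36, -19.2]}, {"slide": [0, -36, -19.2]}, {"slide": [0, -36, -19.2]}, {"slide": [0, -36, -19.2]}, {"slide": [0, -36, -19.2]}, {"slide": [0, -36, -19.2]}, {"slide": [0, -36, -19.2]}, {"slide": [0, -36, -19.2]}, {"slide": [0, -36, -19.2]}, {"slide": [0, -36, -19.2]}, {"slide": [0, -36, -19.2]}, {"slide": [0, -36, -19.2]}, {"slide": [0, -36, -19.2]}, {"slide": [0, -36, -19.2]}, {"slide": [0, -36, -19.2]}, {"slide": [0, -36, -19.2]}]'

```text
invalid input
```

```bash
python3 - <<'E'
from h import *
show(); to([.634,-.181,.42])
for n in("side","top"): cv2.imwrite(f"pics/{n}1.png",manip.grab_frame(n)[:,:,::-1])
E
```

```text
t 1.4333 p [0.2268 0.6355 0.4209] q [  86.9   18.2   25.4   -0.   -97.3 -122.3] F [0.4 0.9 0.4] M [ 0.11 -0.15  0.04] gap 0.079
[[-3.000e-04 -8.152e-01  5.791e-01]
 [-9.000e-04  5.791e-01  8.152e-01]
 [-1.000e+00 -3.000e-04 -9.000e-04]]
jaw yaw 144.61
slide total mm [   1.6 -804.9 -429.8] rows>= 21.0 22.254536017422687
```

View pics/side1.png

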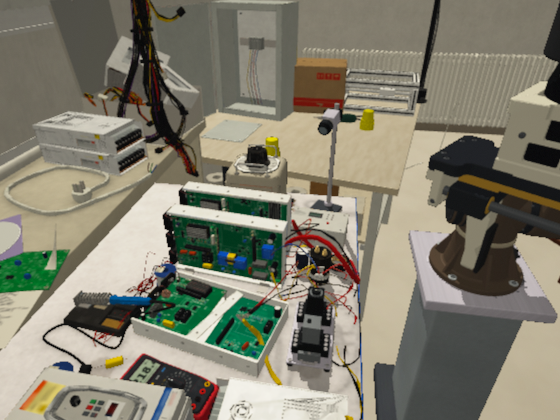

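View pics/top1.png

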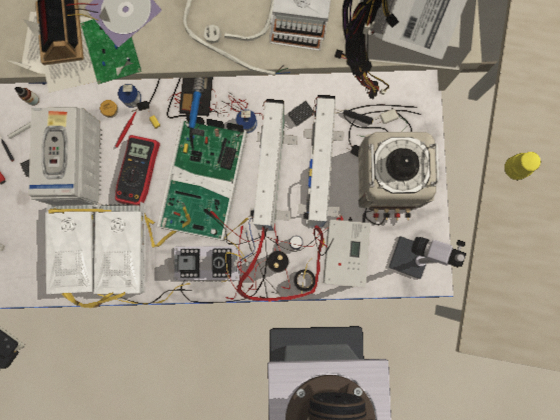

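carry_out --motion '[{"slide": [0, -36, -19.2], "rot": [0, 0, 0]}, {"slide": [0, -36, -19.2], "rot": [0, 0, 0]}, {"slide": [0, -36, -19.2], "rot": [0, 0, 0]}, {"slide": [0, -36, -19.2], "rot": [0, 0, 0]}, {"slide": [0, -36, -19.2], "rot": [0, 0, 0]}, {"slide": [0, -36, -19.2], "rot": [0, 0, 0]}, {"slide": [0, -36, -19.2], "rot": [0, 0, 0]}, {"slide": [0, -36, -19.2], "rot": [0, 0, 0]}, {"slide": [0, -36, -19.2], "rot": [0, 0, 0]}, {"slide": [0, -36, -19.2], "rot": [0, 0, 0]}, {"slide": [0, -36, -19.2], "rot": [0, 0, 0]}, {"slide": [0, -36, -19.2], "rot": [0, 0, 0]}, {"slide": [0, -36, -19.2], "rot": [0, 0, 0]}, {"slide": [0, -36, -19.2], "rot": [0, 0, 0]}, {"slide": [0, -36, -19.2], "rot": [0, 0, 0]}, {"slide": [0, -36, -19.2], "rot": [0, 0, 0]}, {"slide": [0, -36, -19.2], "rot": [0, 0, 0]}, {"slide": [0, -36, -19.2], "rot": [0, 0, 0]}]'

```text
time: 3.03
ee_pos: [0.5589, -0.0215, 0.42]
tool_rot: [111.3, 90.0, 166.4]
contact_force: [1.2, 1.0, 0.8]
finger_gap: 0.0791
```

```bash
python3 - <<'E'
from h import *
show(); to([.634,-.181,.42])
for n in("side","top"): cv2.imwrite(f"pics/{n}2.png",manip.grab_frame(n)[:,:,::-1])
E
```

```text
t 3.0333 p [ 0.5589 -0.0215  0.42  ] q [ 17.8   6.    9.8  -0.  -93.9 -52.8] F [1.2 1.  0.8] M [ 0.23 -0.26  0.03] gap 0.0791
[[-8.000e-04 -8.200e-01  5.724e-01]
 [ 2.000e-04  5.724e-01  8.200e-01]
 [-1.000e+00  8.000e-04 -3.000e-04]]
jaw yaw 145.08
slide total mm [-1.000e-01 -1.529e+02 -8.780e+01] rows>= 4.0 4.300664123617304
```

View pics/side2.png

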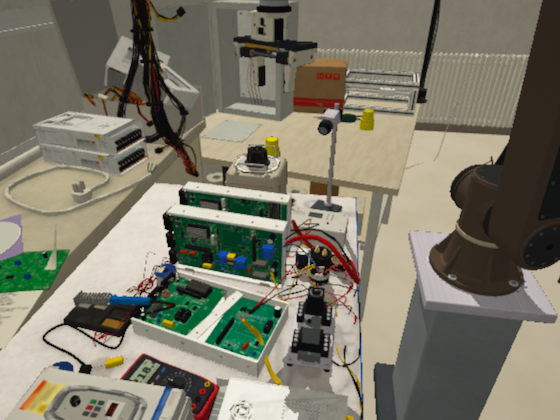

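View pics/top2.png

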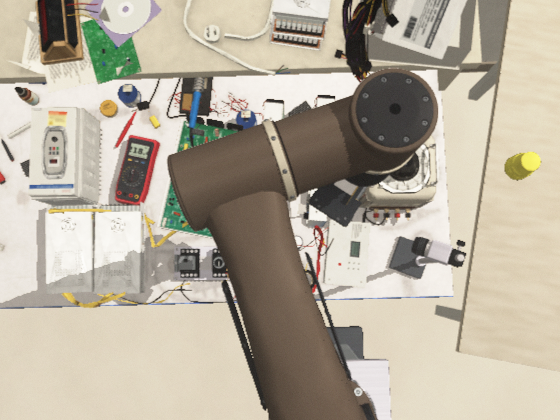

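carry_out --motion '[{"slide": [0, -30.5, -17.5], "rot": [0, 0, 0]}, {"slide": [0, -30.5, -17.5], "rot": [0, 0, 0]}, {"slide": [0, -30.5, -17.5], "rot": [0, 0, 0]}, {"slide": [0, -30.5, -17.5], "rot": [0, 0, 0]}, {"slide": [0, -30.5, -17.5], "rot": [0, 0, 0]}, {"slide": [30, 0, 0], "rot": [0, 0, 0]}, {"slide": [30, 0, 0], "rot": [0, 0, 0]}, {"slide": [30, 0, 0], "rot": [0, 0, 0]}, {"slide": [30, 0, 0], "rot": [0, 0, 0]}, {"slide": [30, 0, 0], "rot": [0, 0, 0]}, {"slide": [10, 0, 0], "rot": [0, 0, 0]}, {"slide": [0, 0, 0], "rot": [0, 0, 0]}]'

```text
time: 4.13
ee_pos: [0.6315, -0.178, 0.2572]
tool_rot: [118.1, 89.6, 173.1]
contact_force: [-0.7, -0.4, 0.5]
finger_gap: 0.079
```

```bash
python3 - <<'E'
from h import *
show(); to([.634,-.181,.206])
for n in("side","top"): cv2.imwrite(f"pics/{n}3.png",manip.grab_frame(n)[:,:,::-1])
crop("pics/side3.png","pics/s3.png",180,60,370,230,4)
crop("pics/top3.png","pics/t3.png",340,100,480,285,3.2)
E
```

```text
t 4.1333 p [ 0.6315 -0.178   0.2572] q [  1.2  17.3   3.9  -0.1 -76.9 -36.2] F [-0.7 -0.4  0.5] M [ 0.08 -0.11 -0.05] gap 0.079
[[-6.200e-03 -8.193e-01  5.733e-01]
 [ 7.000e-04  5.733e-01  8.193e-01]
 [-1.000e+00  5.500e-03 -2.900e-03]]
jaw yaw 145.02
slide total mm [51.2 -4.1 -0.9] rows>= 2.0 1.2526379265174827
```

View pics/s3.png

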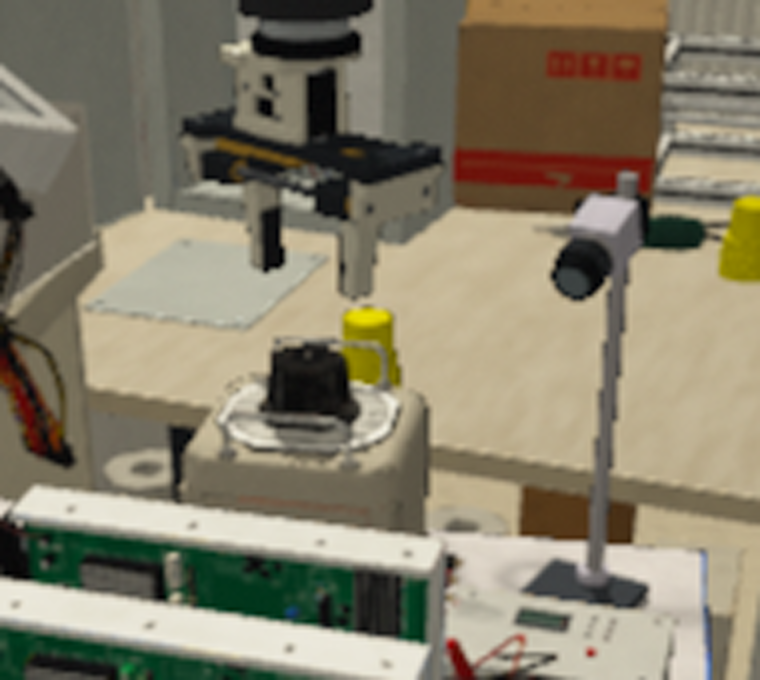

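View pics/t3.png

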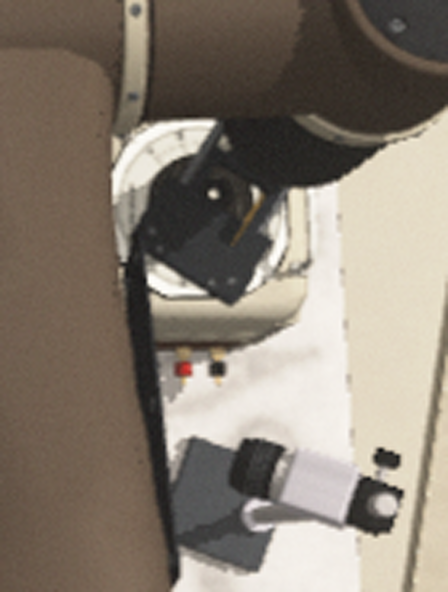

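```bash
python3 - <<'E'
from h import *
p,R=tool();y=R.as_matrix()[:,1]
f=lambda q:((q-np.array([180,60]))*4).round()
for P in(p,p+y*.0395,p-y*.0395,p+y*.06,p-y*.06,[.634,-.181,.226]): print(f(proj("side",P)), ((proj("top",P)-np.array([340,100]))*3.2).round())
E
```

```text
[309. 313.] [217. 186.]
[347. 327.] [186. 232.]
[274. 300.] [246. 140.]
[367. 334.] [171. 256.]
[256. 294.] [262. 116.]
[311. 357.] [209. 196.]
```

```bash
python3 - <<'E'
from h import *
show()
cv2.imwrite(f"pics/side4.png",manip.grab_frame("side")[:,:,::-1])
show()
crop("pics/side4.png","pics/s4.png",220,90,310,180,8)
p,R=tool();y=R.as_matrix()[:,1]
for P in(p,p+y*.0395,p-y*.0395,p+y*.06,p-y*.06): print((proj("side",P)-np.array([220,90]))*8)
E
```

```text
t 4.2333 p [ 0.6338 -0.1787  0.2619] q [  1.2  17.2   4.2   0.  -77.  -36.2] F [-0.4  0.4  1.1] M [ 0.06 -0.15  0.01] gap 0.079
[[ 7.000e-04 -8.192e-01  5.735e-01]
 [-7.000e-04  5.735e-01  8.192e-01]
 [-1.000e+00 -1.000e-03 -2.000e-04]]
jaw yaw 145.01
t 4.2833 p [ 0.6343 -0.1788  0.2629] q [  1.2  17.1   4.3   0.1 -77.  -36.2] F [-0.4  0.1  0.5] M [ 0.07 -0.1  -0.02] gap 0.079
[[ 2.600e-03 -8.191e-01  5.737e-01]
 [-8.000e-04  5.737e-01  8.191e-01]
 [-1.000e+00 -2.600e-03  8.000e-04]]
jaw yaw 144.99
[297.6025939  384.24670998]
[372.17708208 411.68279374]
[225.90316353 357.86836498]
[412.07138793 426.35997817]
[189.77083894 344.57522   ]
```

View pics/s4.png

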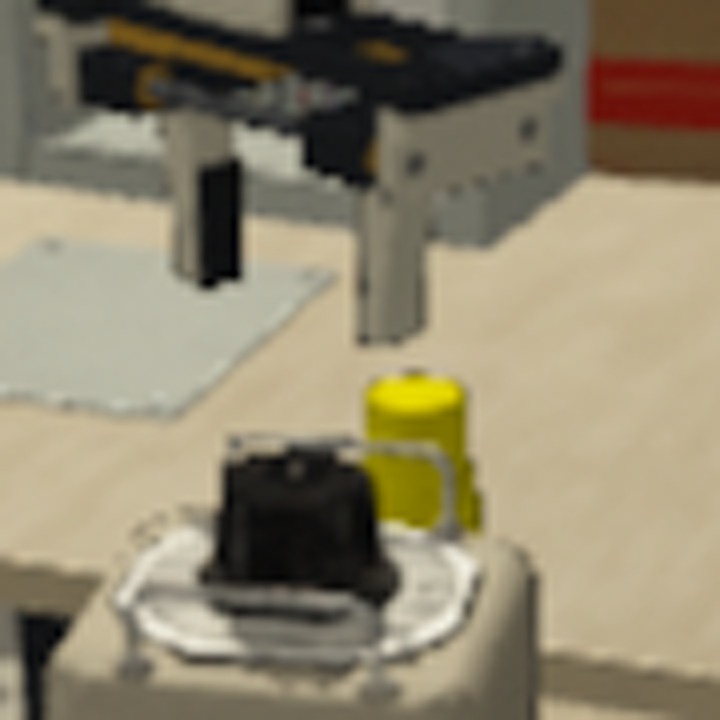

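```bash
python3 - <<'E'
from h import *
y=np.array([-.3362,-.9418,0]);p=np.array([.2268,.6353,.1959])
for P in(p,p+y*.044,p-y*.044,p+y*.065,p-y*.065,p+[0,0,.066],p+[0,0,.066]+y*.096,p+[0,0,.066]-y*.096): print(proj("top",P).round(1),proj("side",P).round(1))
crop("pics/top0.png","pics/t00.png",0,310,110,420,6)
E
```

```text
[ 57.3 347.5] [457.1 447. ]
[ 75.  353.6] [461.7 416.7]
[ 39.6 341.4] [451.8 481.6]
[ 83.5 356.5] [463.7 403.6]
[ 31.2 338.6] [449. 500.]
[ 44.5 351.7] [471.1 414.8]
[ 85.4 365.8] [479.2 353.9]
[  3.9 337.8] [460.1 498.8]
```

View pics/t00.png

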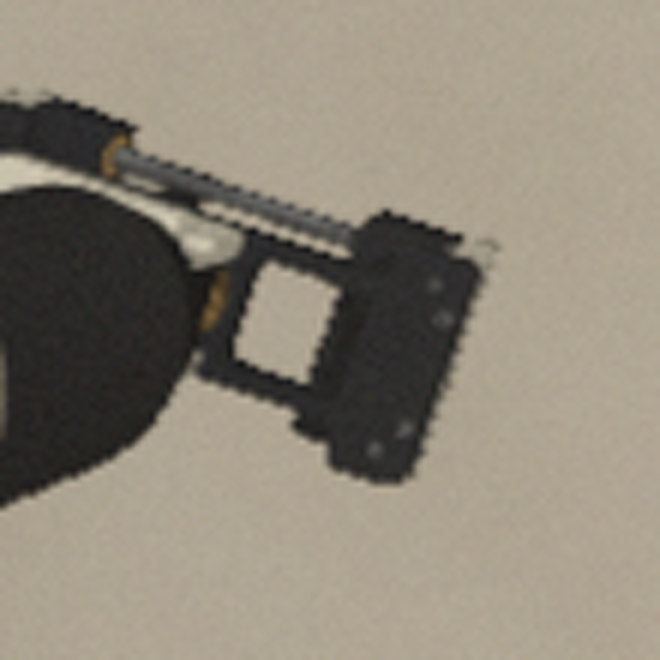

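```bash
python3 - <<'E'
from h import *
p,R=tool();y=R.as_matrix()[:,1];z=R.as_matrix()[:,2]
for h in(.066,.1,.13,.16):
    print(h,[((proj("top",p+np.array([0,0,h])+y*.0965+s*z*.039)-[340,100])*3.2).round() for s in(-1,1)],[((proj("side",p+np.array([0,0,h])+y*.0965+s*z*.039)-[180,60])*4).round() for s in(-1,1)])
crop("pics/top3.png","pics/t3b.png",370,130,440,200,9)
for h in(0,.066,.1,.13,.16): print(h,[((proj("top",p+np.array([0,0,h])+y*.0965+s*z*.039)-[370,130])*9).round() for s in(-1,1)])
E
```

```text
0.066 [array([211., 317.]), array([111., 252.])] [array([442., 244.]), array([364., 270.])]
0.1 [array([222., 310.]), array([119., 244.])] [array([443., 197.]), array([364., 221.])]
0.13 [array([233., 303.]), array([126., 235.])] [array([444., 153.]), array([364., 176.])]
0.16 [array([244., 296.]), array([135., 227.])] [array([445., 109.]), array([364., 130.])]
0 [array([266., 656.]), array([ -0., 485.])]
0.066 [array([322., 621.]), array([ 41., 440.])]
0.1 [array([354., 601.]), array([ 64., 415.])]
0.13 [array([384., 583.]), array([ 86., 392.])]
0.16 [array([415., 564.]), array([108., 367.])]
```

View pics/t3b.png

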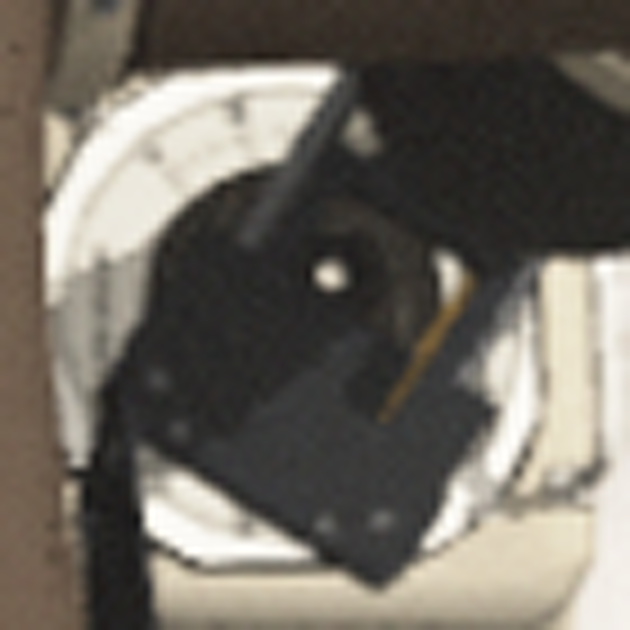

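carry_out --motion '[{"slide": [19, 0, 0], "rot": [0, 0, 0]}, {"slide": [19, 0, 0], "rot": [0, 0, 0]}, {"slide": [19, 0, 0], "rot": [0, 0, 0]}, {"slide": [0, -1, -1], "rot": [0, 0, 0]}, {"slide": [0, 0, 0], "rot": [0, 0, 0]}, {"slide": [0, 0, 0], "rot": [0, 0, 0]}]'

```text
time: 4.78
ee_pos: [0.6348, -0.1804, 0.2063]
tool_rot: [-69.9, 89.8, -15.0]
contact_force: [-0.0, -0.4, 0.8]
finger_gap: 0.0788
```

```bash
python3 - <<'E'
from h import *
show()
cv2.imwrite(f"pics/side5.png",manip.grab_frame("side")[:,:,::-1])
crop("pics/side5.png","pics/s5.png",220,90,310,180,8)
E
```

```text
t 4.7833 p [ 0.6348 -0.1804  0.2063] q [  1.1  18.7  -0.8   0.1 -70.3 -36.1] F [-0.  -0.4  0.8] M [ 0.07 -0.14 -0.02] gap 0.0788
[[ 3.100e-03 -8.188e-01  5.741e-01]
 [-8.000e-04  5.741e-01  8.188e-01]
 [-1.000e+00 -3.000e-03  1.100e-03]]
jaw yaw 144.96
```

View pics/s5.png

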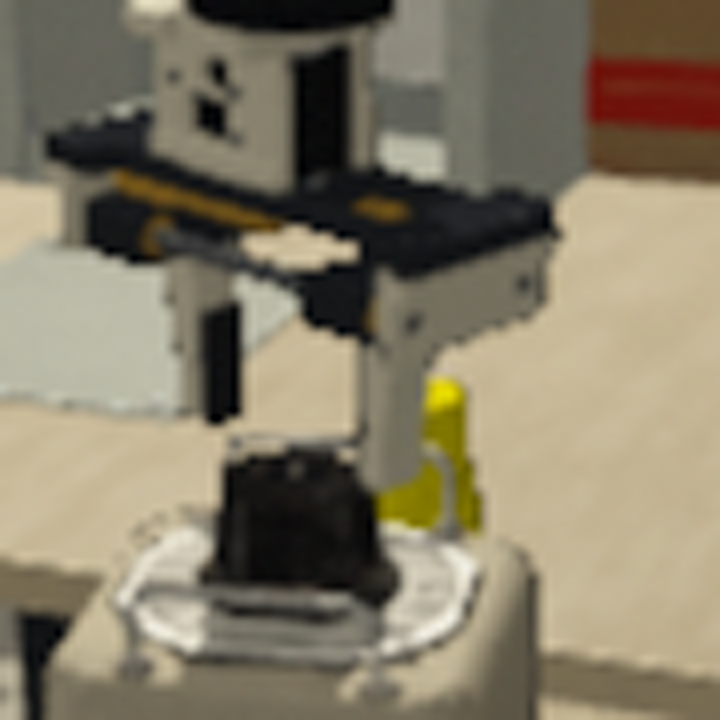

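carry_out --motion '[{"slide": [5, 0, 0], "rot": [0, 0, 0]}, {"slide": [5, 0, 0], "rot": [0, 0, 0]}, {"slide": [5, 0, 0], "rot": [0, 0, 0]}, {"slide": [5, 0, 0], "rot": [0, 0, 0]}, {"slide": [0, 0, 0], "rot": [0, 0, 0]}, {"slide": [0, 0, 0], "rot": [0, 0, 0]}]'

```text
time: 5.33
ee_pos: [0.6332, -0.1801, 0.1832]
tool_rot: [128.3, 89.9, -176.8]
contact_force: [-0.1, 0.4, 0.7]
finger_gap: 0.0786
```

```bash
python3 - <<'E'
from h import *
show()
cv2.imwrite(f"pics/side6.png",manip.grab_frame("side")[:,:,::-1])
crop("pics/side6.png","pics/s6.png",220,90,310,180,8)
E
```

```text
t 5.3333 p [ 0.6332 -0.1801  0.1832] q [  1.1  19.5  -2.7   0.  -67.9 -36.1] F [-0.1  0.4  0.7] M [ 0.05 -0.14  0.02] gap 0.0786
[[-1.200e-03 -8.185e-01  5.745e-01]
 [-1.000e-04  5.745e-01  8.185e-01]
 [-1.000e+00  9.000e-04 -7.000e-04]]
jaw yaw 144.94
```

View pics/s6.png

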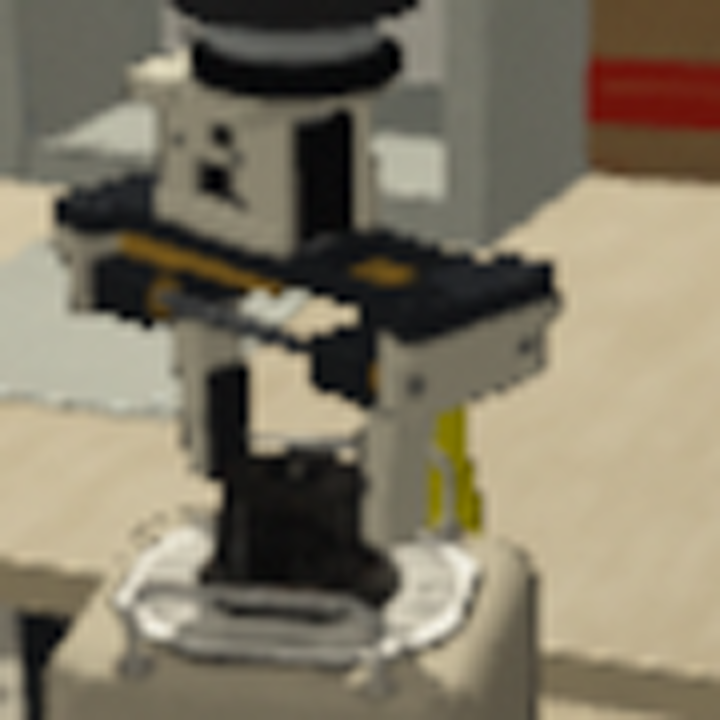

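carry_out --motion '[{"slide": [3, 0, 0], "rot": [0, 0, 0]}, {"slide": [0, 0, 0], "rot": [0, 0, 0]}, {"slide": [0, 0, 0], "rot": [0, 0, 0]}, {"slide": [0, 0, 0], "rot": [0, 0, 0]}, {"slide": [0, 0, 0], "rot": [0, 0, 0]}, {"slide": [0, 0, 0], "rot": [0, 0, 0]}]' --jaw 1 --force 25

```text
time: 5.88
ee_pos: [0.6368, -0.1821, 0.1809]
tool_rot: [-80.8, 89.6, -25.8]
contact_force: [13.1, -11.0, -8.9]
finger_gap: 0.0607
```

```bash
python3 - <<'E'
from h import *
show()
E
```

```text
t 5.8833 p [ 0.6368 -0.1821  0.1809] q [  1.   19.7  -2.8   0.2 -67.2 -36.1] F [ 13.1 -11.   -8.9] M [-3.62 -4.44  0.07] gap 0.0607
[[ 0.0056 -0.8183  0.5747]
 [-0.0027  0.5747  0.8183]
 [-1.     -0.0061  0.001 ]]
jaw yaw 144.92
```

carry_out --motion '[{"slide": [0, -4, 0], "rot": [0, 0, 0]}, {"slide": [0, 0, 0], "rot": [0, 0, 0]}, {"slide": [0, 0, 0], "rot": [0, 0, 0]}]'

```text
time: 6.13
ee_pos: [0.6369, -0.1823, 0.1808]
tool_rot: [4.2, 90.0, 59.1]
contact_force: [1.0, 0.4, -0.3]
finger_gap: 0.0609
```

```bash
python3 - <<'E'
from h import *
show()
cv2.imwrite(f"pics/side7.png",manip.grab_frame("side")[:,:,::-1])
crop("pics/side7.png","pics/s7.png",220,90,310,180,8)
E
```

```text
t 6.1333 p [ 0.6369 -0.1823  0.1808] q [  0.9  19.9  -2.3  -0.  -67.7 -35.9] F [ 1.   0.4 -0.3] M [ 0.38 -0.27 -0.05] gap 0.0609
[[ 1.000e-04 -8.185e-01  5.745e-01]
 [ 2.000e-04  5.745e-01  8.185e-01]
 [-1.000e+00  0.000e+00  2.000e-04]]
jaw yaw 144.93
```

View pics/s7.png

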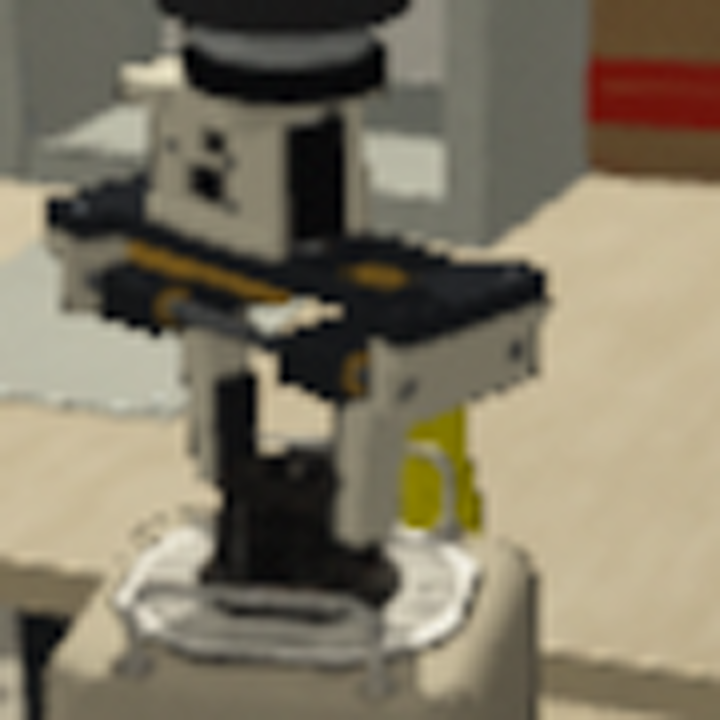

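carry_out --motion '[{"slide": [0, 0, -1], "rot": [-0.05, 0, 0]}, {"slide": [0, 0, -1], "rot": [-0.05, 0, 0]}, {"slide": [0, 0, 0], "rot": [-0.05, 0, 0]}, {"slide": [0, 0, 0], "rot": [-0.05, 0, 0]}, {"slide": [0, 0, 0], "rot": [-0.05, 0, 0]}, {"slide": [0, 0, 0], "rot": [-0.05, 0, 0]}, {"slide": [0, 0, 0], "rot": [-0.05, 0, 0]}, {"slide": [0, 0, 0], "rot": [-0.05, 0, 0]}, {"slide": [0, 0, 0], "rot": [-0.05, 0, 0]}, {"slide": [0, 0, 0], "rot": [-0.05, 0, 0]}, {"slide": [0, 0, 0], "rot": [-0.05, 0, 0]}, {"slide": [0, 0, 0], "rot": [-0.05, 0, 0]}]'

```text
time: 7.18
ee_pos: [0.6363, -0.1824, 0.1808]
tool_rot: [-36.6, 89.9, 52.9]
contact_force: [1.8, 6.5, 0.7]
finger_gap: 0.0605
```

```bash
python3 - <<'E'
from h import *
show()
E
```

```text
t 7.1833 p [ 0.6363 -0.1824  0.1808] q [  0.8  19.8  -2.4  -0.1 -67.7  -1.3] F [1.8 6.5 0.7] M [ 2.54 -0.39 -0.13] gap 0.0605
[[ 0.0013 -1.      0.009 ]
 [ 0.0018  0.009   1.    ]
 [-1.     -0.0013  0.0018]]
jaw yaw 179.49
```

carry_out --motion '[{"slide": [0, 0, 1], "rot": [-0.05, 0, 0]}, {"slide": [0, 0, 1], "rot": [-0.05, 0, 0]}, {"slide": [0, 0, 0], "rot": [-0.05, 0, 0]}, {"slide": [0, 0, 0], "rot": [-0.05, 0, 0]}, {"slide": [0, 0, 0], "rot": [-0.05, 0, 0]}, {"slide": [0, 0, 0], "rot": [-0.05, 0, 0]}]'

```text
time: 7.68
ee_pos: [0.6355, -0.1822, 0.181]
tool_rot: [-136.5, 90.0, -30.0]
contact_force: [-1.2, 0.2, 1.2]
finger_gap: 0.0602
```

```bash
python3 - <<'E'
from h import *
show()
E
```

```text
t 7.6833 p [ 0.6355 -0.1822  0.181 ] q [  0.9  19.8  -2.5   0.  -67.7  15.7] F [-1.2  0.2  1.2] M [-0.14  0.22 -0.96] gap 0.0602
[[ 2.000e-04 -9.585e-01 -2.850e-01]
 [-1.000e-04 -2.850e-01  9.585e-01]
 [-1.000e+00 -1.000e-04 -1.000e-04]]
jaw yaw -163.44
```

carry_out --motion '[{"slide": [0, 0, 0], "rot": [-0.03, 0, 0]}, {"slide": [0, 0, 0], "rot": [-0.03, 0, 0]}, {"slide": [0, 0, 0], "rot": [0, 0, 0]}]'

```text
time: 7.93
ee_pos: [0.6353, -0.1823, 0.181]
tool_rot: [144.9, 90.0, -105.1]
contact_force: [-0.8, -0.5, 1.0]
finger_gap: 0.0597
```

```bash
python3 - <<'E'
from h import *
show()
for n in("side","top"): cv2.imwrite(f"pics/{n}8.png",manip.grab_frame(n)[:,:,::-1])
crop("pics/side8.png","pics/s8.png",220,90,310,180,8)
E
```

```text
t 7.9333 p [ 0.6353 -0.1823  0.181 ] q [  0.9  19.8  -2.5   0.  -67.7  19.1] F [-0.8 -0.5  1. ] M [-0.22  0.31 -0.69] gap 0.0597
[[-0.000e+00 -9.400e-01 -3.412e-01]
 [-2.000e-04 -3.412e-01  9.400e-01]
 [-1.000e+00  1.000e-04 -1.000e-04]]
jaw yaw -160.05
```

View pics/s8.png

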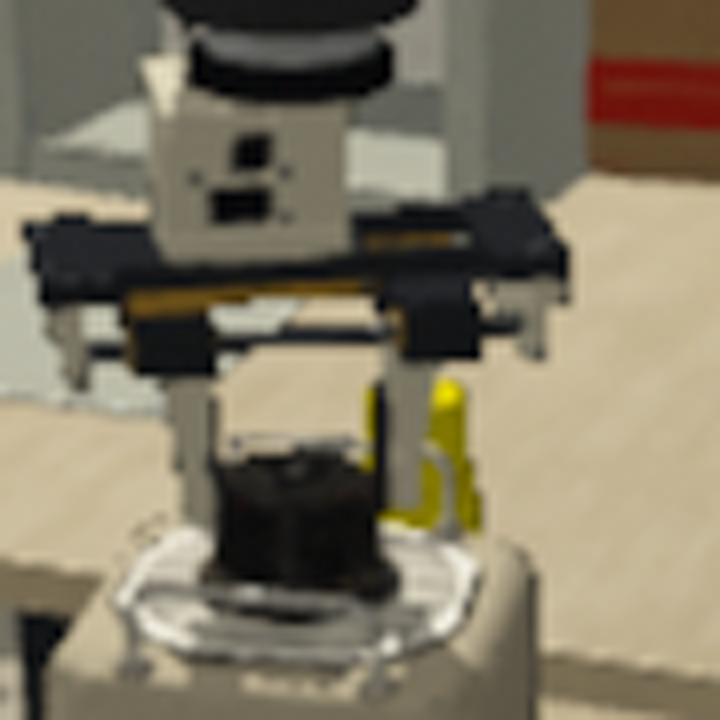

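carry_out --motion '[{"slide": [0, 0, 0], "rot": [0, 0, 0]}, {"slide": [0, 0, 0], "rot": [0, 0, 0]}, {"slide": [0, 0, 0], "rot": [0, 0, 0]}, {"slide": [0, 0, 0], "rot": [0, 0, 0]}, {"slide": [-10, 0, 0], "rot": [0, 0, 0]}, {"slide": [-25, 0, 0], "rot": [0, 0, 0]}, {"slide": [-25, 0, 0], "rot": [0, 0, 0]}, {"slide": [-15, 0, 0], "rot": [-0.12, 0, 0]}, {"slide": [-15, 0, 0], "rot": [-0.12, 0, 0]}, {"slide": [-15, 0, 0], "rot": [-0.12, 0, 0]}, {"slide": [-15, 0, 0], "rot": [-0.12, 0, 0]}, {"slide": [-15, 0, 0], "rot": [-0.12, 0, 0]}, {"slide": [-15, 0, 0], "rot": [-0.12, 0, 0]}, {"slide": [0, 0, 0], "rot": [-0.12, 0, 0]}, {"slide": [0, 0, 0], "rot": [-0.12, 0, 0]}, {"slide": [0, 0, 0], "rot": [-0.12, 0, 0]}, {"slide": [0, 0, 0], "rot": [-0.06, 0, 0]}, {"slide": [0, 0, 0], "rot": [0, 0, 0]}]' --jaw -0.8

```text
time: 9.53
ee_pos: [0.6357, -0.182, 0.3316]
tool_rot: [174.0, 90.0, -10.6]
contact_force: [-0.5, 0.2, 0.1]
finger_gap: 0.0787
```

```bash
python3 - <<'E'
from h import *
show()
to([.416,.356,.32],Ro.from_matrix(np.c_[[0,0,-1],[-.0175,-1,0],[-1,.0175,0]]))
for n in("side",): cv2.imwrite(f"pics/{n}9.png",manip.grab_frame(n)[:,:,::-1])
crop("pics/side9.png","pics/s9.png",220,90,310,180,8)
E
```

```text
t 9.5333 p [ 0.6357 -0.182   0.3316] q [  0.9  16.5  12.    0.  -85.5  84.5] F [-0.5  0.2  0.1] M [-0.02  0.01 -0.01] gap 0.0787
[[ 7.000e-04 -7.980e-02 -9.968e-01]
 [-1.000e-04 -9.968e-01  7.980e-02]
 [-1.000e+00  1.000e-04 -7.000e-04]]
jaw yaw -94.58
slide total mm [  11.4 -518.8  262. ] rows>= 13.0 14.177438214434593
rot total [-0.0624 -0.0007 -0.0001] rows>= 0.5203275452035525
```

View pics/s9.png

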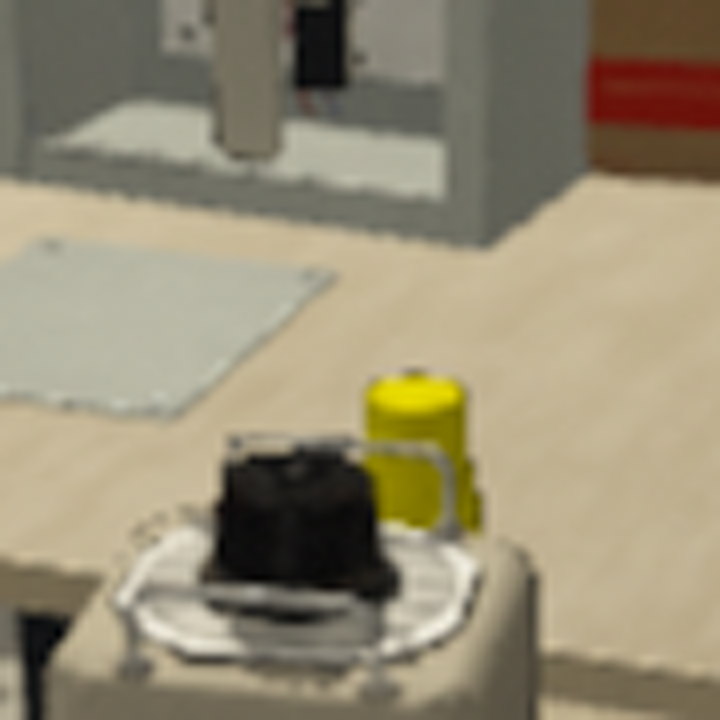

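carry_out --motion '[{"slide": [0, -37, 18.7], "rot": [0, 0, 0]}, {"slide": [0, -37, 18.7], "rot": [0, 0, 0]}, {"slide": [0, -37, 18.7], "rot": [0, 0, 0]}, {"slide": [0, -37, 18.7], "rot": [0, 0, 0]}, {"slide": [0, -37, 18.7], "rot": [0, 0, 0]}, {"slide": [0, -37, 18.7], "rot": [0, 0, 0]}, {"slide": [0, -37, 18.7], "rot": [0, 0, 0]}, {"slide": [0, -37, 18.7], "rot": [0, 0, 0]}, {"slide": [0, -37, 18.7], "rot": [0, 0, 0]}, {"slide": [0, -37, 18.7], "rot": [0, 0, 0]}, {"slide": [0, -37, 18.7], "rot": [0, 0, 0]}, {"slide": [0, -37, 18.7], "rot": [0, 0, 0]}, {"slide": [0, -37, 18.7], "rot": [0, 0, 0]}, {"slide": [0, -37, 18.7], "rot": [0, 0, 0]}, {"slide": [30, 0, 0], "rot": [-0.062, 0, 0]}, {"slide": [40, 0, 0], "rot": [0, 0, 0]}, {"slide": [40, 0, 0], "rot": [0, 0, 0]}, {"slide": [40, 0, 0], "rot": [0, 0, 0]}, {"slide": [0, 0, 0], "rot": [0, 0, 0]}, {"slide": [0, 0, 0], "rot": [0, 0, 0]}]' --jaw -0.25

```text
time: 11.25
ee_pos: [0.4173, 0.355, 0.1804]
tool_rot: [70.6, 89.8, -110.7]
contact_force: [-0.5, 0.4, 1.4]
finger_gap: 0.0548
```

```bash
python3 - <<'E'
from h import *
for n in("side","top"): cv2.imwrite(f"pics/{n}10.png",manip.grab_frame(n)[:,:,::-1])
show()
to([.416,.356,.025],Ro.from_matrix(np.c_[[0,0,-1],[-.0175,-1,0],[-1,.0175,0]]))
crop("pics/side10.png","pics/s10.png",240,220,390,370,5)
p,R=tool();y=R.as_matrix()[:,1]
for P in(p,p+y*.0275,p-y*.0275): 
  for d in(0,.027):print(d,((proj("side",P+np.array([0,0,d]))-[240,220])*5).round())
E
```

```text
t 11.35 p [0.419  0.3572 0.1837] q [ 60.9   9.2 -16.5   0.1 -64.1  27.9] F [0.6 0.2 0.5] M [ 0.03 -0.01  0.  ] gap 0.0548
[[ 0.0028 -0.0213 -0.9998]
 [ 0.0024 -0.9998  0.0213]
 [-1.     -0.0024 -0.0027]]
jaw yaw -91.22
slide total mm [158.7   1.6   3.4] rows>= 4.0 3.8725285892652375
rot total [-0.0038 -0.0027  0.0024] rows>= 0.04391370130955705
0 [374. 326.]
0.027 [379. 270.]
0 [381. 279.]
0.027 [385. 225.]
0 [368. 376.]
0.027 [372. 319.]
```

View pics/s10.png

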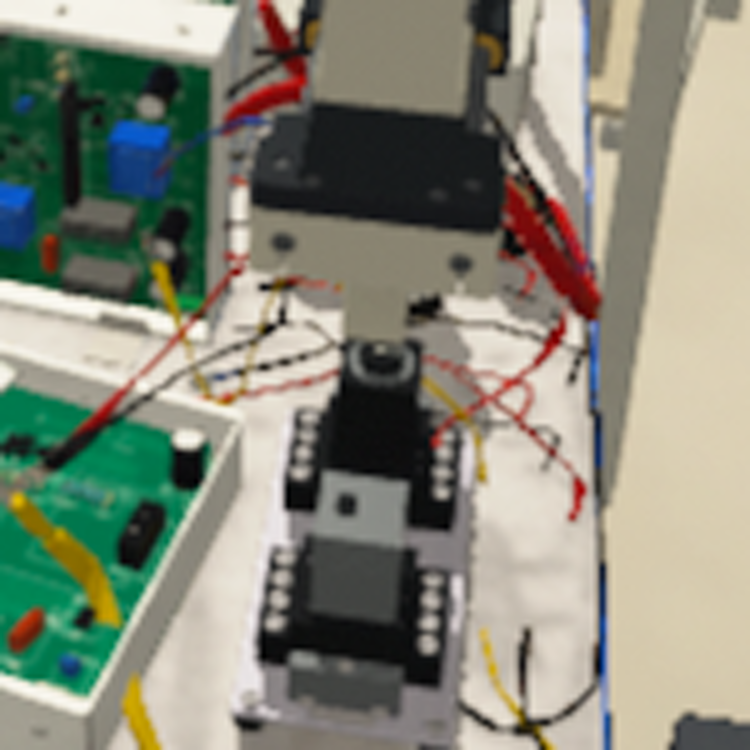

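View pics/top10.png

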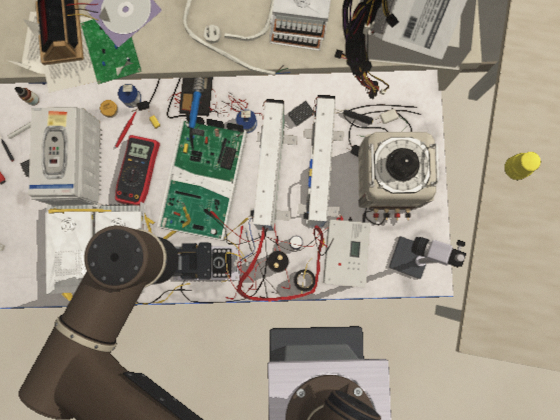

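carry_out --motion '[{"slide": [25, 1.6, 3], "rot": [0, 0, 0]}, {"slide": [30, 0, 0], "rot": [0, 0, 0]}, {"slide": [30, 0, 0], "rot": [0, 0, 0]}, {"slide": [20, 0, 0], "rot": [0, 0, 0]}, {"slide": [15, 0, 0], "rot": [0, 0, 0]}, {"slide": [15, 0, 0], "rot": [0, 0, 0]}, {"slide": [10, 0, 0], "rot": [0, 0, 0]}, {"slide": [5, 0, 0], "rot": [0, 0, 0]}, {"slide": [0, 0, 0], "rot": [0, 0, 0]}, {"slide": [0, 0, 0], "rot": [0, 0, 0]}]'

```text
time: 12.18
ee_pos: [0.4153, 0.3552, 0.032]
tool_rot: [-127.4, 89.9, 51.4]
contact_force: [0.6, -0.1, 0.1]
finger_gap: 0.0545
```

```bash
python3 - <<'E'
from h import *
for n in("side","top"): cv2.imwrite(f"pics/{n}11.png",manip.grab_frame(n)[:,:,::-1])
show()
crop("pics/side11.png","pics/s11.png",240,220,390,370,5)
crop("pics/top11.png","pics/t11.png",150,220,250,300,7)
E
```

```text
t 12.2833 p [0.4152 0.3552 0.0321] q [ 61.1  18.  -27.5   0.  -44.3  27.7] F [ 0.2 -1.3 -0.2] M [-0.02 -0.05  0.01] gap 0.0546
[[ 0.0013 -0.0206 -0.9998]
 [ 0.0018 -0.9998  0.0207]
 [-1.     -0.0018 -0.0012]]
jaw yaw -91.18
```

View pics/s11.png

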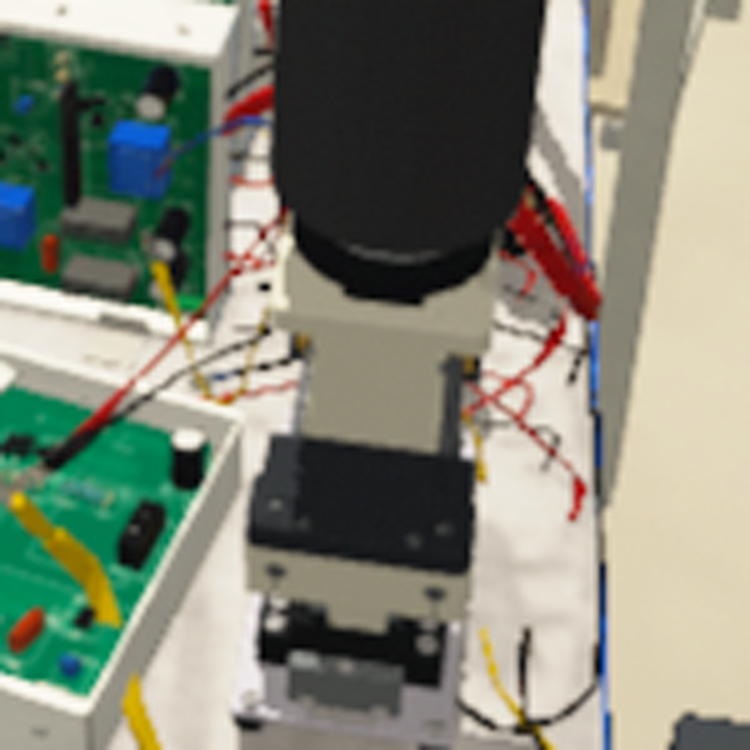

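View pics/t11.png

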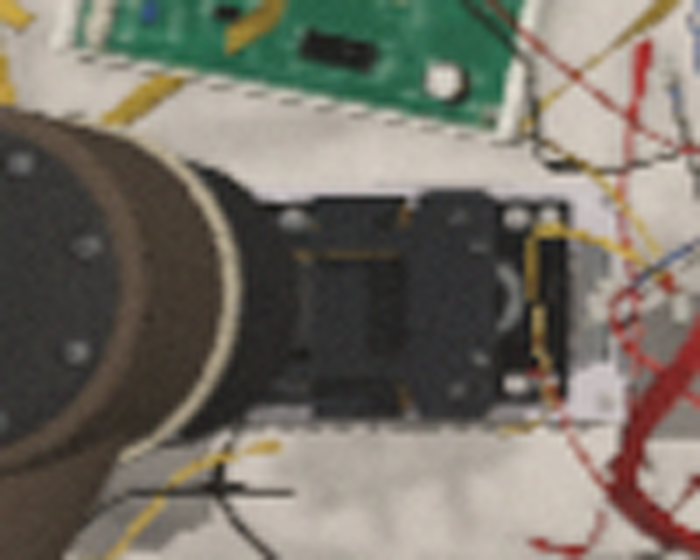

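carry_out --motion '[{"slide": [3, 0, 0], "rot": [0, 0, 0]}, {"slide": [3, 0, 0], "rot": [0, 0, 0]}, {"slide": [0, 0, 0], "rot": [0, 0, 0]}, {"slide": [0, 0, 0], "rot": [0, 0, 0]}, {"slide": [0, 0, 0], "rot": [0, 0, 0]}, {"slide": [0, 0, 0], "rot": [0, 0, 0]}, {"slide": [0, 0, 0], "rot": [0, 0, 0]}]' --jaw 1 --force 20

```text
time: 12.87
ee_pos: [0.415, 0.3555, 0.0251]
tool_rot: [-116.6, 89.9, 62.2]
contact_force: [-0.0, 5.0, -0.3]
finger_gap: 0.0348
```

```bash
python3 - <<'E'
from h import *
show()
E
```

```text
t 12.8667 p [0.415  0.3555 0.0251] q [ 61.1  18.6 -27.9  -0.  -43.4  27.7] F [-0.   5.  -0.3] M [2.02 0.09 0.05] gap 0.0348
[[ 1.000e-03 -2.040e-02 -9.998e-01]
 [ 1.900e-03 -9.998e-01  2.040e-02]
 [-1.000e+00 -1.900e-03 -9.000e-04]]
jaw yaw -91.17
```

carry_out --motion '[{"slide": [0, -1, 0], "rot": [0, 0, 0]}, {"slide": [-5, 0, 0], "rot": [0, 0, 0]}, {"slide": [-8, 0, 0], "rot": [0, 0, 0]}, {"slide": [-12, 0, 0], "rot": [0, 0, 0]}, {"slide": [-12, 0, 0], "rot": [0, 0, 0]}, {"slide": [-15, 0, 0], "rot": [0, 0, 0]}, {"slide": [-20, 0, 0], "rot": [0, 0, 0]}, {"slide": [-25, 0, 0], "rot": [0, 0, 0]}, {"slide": [-30, 0, 0], "rot": [0, 0, 0]}, {"slide": [-30, 0, 0], "rot": [0, 0, 0]}, {"slide": [-30, 0, 0], "rot": [0, 0, 0]}, {"slide": [-30, 0, 0], "rot": [0, 0, 0]}, {"slide": [-20, 0, 0], "rot": [0, 0, 0]}, {"slide": [-10, 0, 0], "rot": [0, 0, 0]}, {"slide": [0, 0, 0], "rot": [0, 0, 0]}, {"slide": [0, 0, 0], "rot": [0, 0, 0]}]'

```text
time: 14.2
ee_pos: [0.414, 0.3545, 0.2707]
tool_rot: [40.4, 89.9, -140.8]
contact_force: [0.2, -0.1, -1.1]
finger_gap: 0.0349
```

```bash
python3 - <<'E'
from h import *
for n in("side","top"): cv2.imwrite(f"pics/{n}12.png",manip.grab_frame(n)[:,:,::-1])
show()
p,R=tool();print(proj("side",p),proj("top",p))
u,v=proj("side",p).astype(int)
crop("pics/side12.png","pics/s12.png",u-60,v-90,u+60,v+50,5)
crop("pics/top12.png","pics/t12.png",150,220,250,300,7)
print(u,v)
E
```

```text
t 14.3 p [0.4138 0.3543 0.2696] q [ 61.2   6.1  -8.9  -0.  -75.3  27.6] F [-0.6  0.3 -0.4] M [-0.03  0.    0.01] gap 0.0349
[[-0.0023 -0.0211 -0.9998]
 [-0.0028 -0.9998  0.0211]
 [-1.      0.0029  0.0023]]
jaw yaw -91.21
[320.6745307  247.75666507] [171.16394593 262.57533386]
320 247
```

View pics/s12.png

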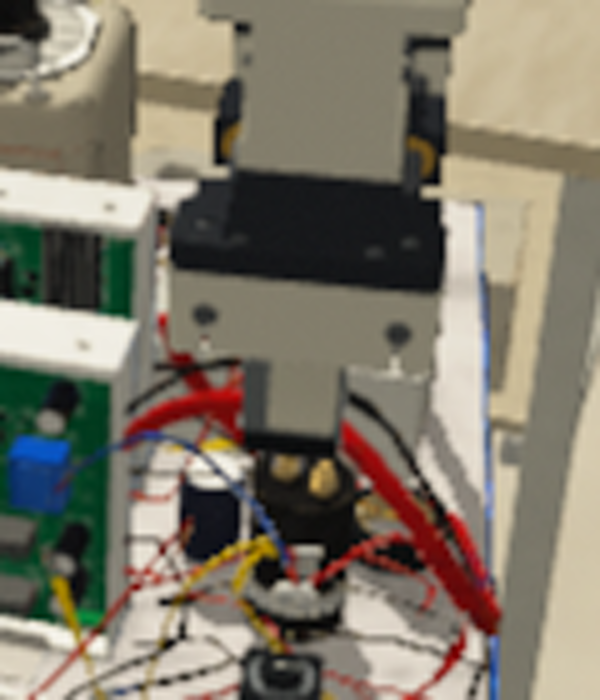

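View pics/t12.png

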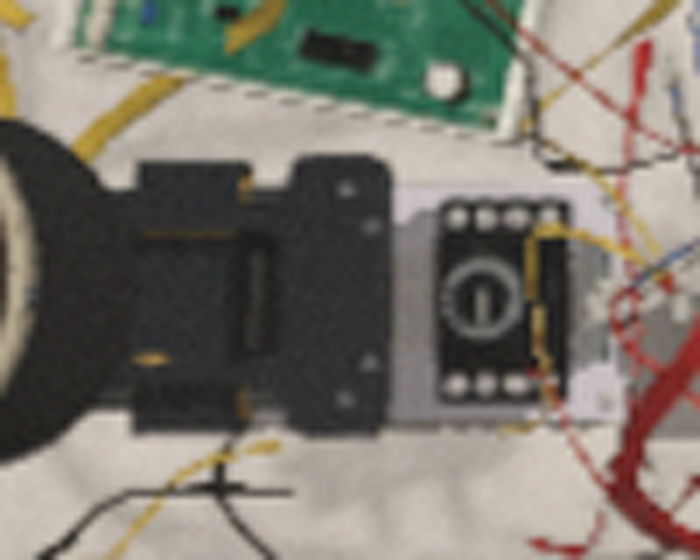

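```bash
cat >> h.py <<'E'
yaw=np.radians(-111.5);L=np.array([.4373,-.1728,.300])
h_=np.array([np.cos(yaw),np.sin(yaw),0]);c2,s2=np.cos(np.radians(20)),np.sin(np.radians(20))
lx=h_*c2+np.array([0,0,s2]);lz=-h_*s2+np.array([0,0,c2]);ly=np.cross(lz,lx)
RT=Ro.from_matrix(np.c_[-lz,-ly,-lx]); wt=np.array([-.0414,0,-.0185])
def tgt(d=.12,wt=wt): return L-d*lx-RT.apply(wt)
E
python3 - <<'E'
from h import *
print(lx,ly,lz,tgt(),tgt(.2))
p,R=tool()
v=(R.inv()*RT).as_rotvec();print(v)
# split: yaw first about tool x, then remainder
for a in np.arange(1.6,2.2,.05):
    r=(( R*Ro.from_rotvec([a,0,0])).inv()*RT).as_rotvec();
    print(a.round(2),r.round(3))
E
```

```text
[-0.3443985  -0.87430652  0.34202014] [ 9.30417568e-01 -3.66501227e-01 -1.38777878e-17] [0.1253508  0.31822155 0.93969262] [ 0.47980967 -0.06488292  0.21372694] [0.50736155 0.0050616  0.18636532]
[1.90323929 0.23239594 0.33138714]
1.6 [0.322 0.343 0.055]
1.65 [0.272 0.344 0.046]
1.7 [0.223 0.344 0.038]
1.75 [0.173 0.345 0.029]
1.8 [0.124 0.345 0.02 ]
1.85 [0.074 0.345 0.012]
1.9 [0.025 0.346 0.003]
1.95 [-0.025  0.346 -0.005]
2.0 [-0.074  0.345 -0.014]
2.05 [-0.124  0.345 -0.023]
2.1 [-0.173  0.345 -0.031]
2.15 [-0.223  0.344 -0.04 ]
2.2 [-0.272  0.343 -0.049]
```

carry_out --motion '[{"slide": [-4, 0, 0], "rot": [0.12, 0, 0]}, {"slide": [-4, 0, 0], "rot": [0.12, 0, 0]}, {"slide": [-4, 0, 0], "rot": [0.12, 0, 0]}, {"slide": [-4, 0, 0], "rot": [0.12, 0, 0]}, {"slide": [-4, 0, 0], "rot": [0.12, 0, 0]}, {"slide": [-4, 0, 0], "rot": [0.12, 0, 0]}, {"slide": [-4, 0, 0], "rot": [0.12, 0, 0]}, {"slide": [-4, 0, 0], "rot": [0.12, 0, 0]}, {"slide": [-4, 0, 0], "rot": [0.12, 0, 0]}, {"slide": [-4, 0, 0], "rot": [0.12, 0, 0]}, {"slide": [-4, 0, 0], "rot": [0.12, 0, 0]}, {"slide": [-4, 0, 0], "rot": [0.12, 0, 0]}, {"slide": [-4, 0, 0], "rot": [0.12, 0, 0]}, {"slide": [-4, 0, 0], "rot": [0.12, 0, 0]}, {"slide": [-4, 0, 0], "rot": [0.12, 0, 0]}, {"slide": [-4, 0, 0], "rot": [0.12, 0, 0]}, {"slide": [0, 0, 0], "rot": [0, 0.11, 0]}, {"slide": [0, 0, 0], "rot": [0, 0.11, 0]}, {"slide": [0, 0, 0], "rot": [0, 0.11, 0]}, {"slide": [0, 0, 0], "rot": [0, 0, 0]}]'

```text
time: 15.97
ee_pos: [0.4141, 0.3567, 0.3279]
tool_rot: [179.5, 69.9, -111.6]
contact_force: [-0.7, -0.5, -5.5]
finger_gap: 0.0352
```

```bash
python3 - <<'E'
from h import *
for n in("side","top"): cv2.imwrite(f"pics/{n}13.png",manip.grab_frame(n)[:,:,::-1])
show()
p,R=tool();u,v=proj("side",p).astype(int)
crop("pics/side13.png","pics/s13.png",u-50,v-70,u+50,v+50,6)
to(tgt()+[0,0,.07],RT)
print(u,v)
E
```

```text
t 16.0667 p [0.4144 0.356  0.3312] q [  62.8   17.5    9.6    2.  -101.4  -83.8] F [-0.3 -0.5  0.3] M [ 1.17 -0.48 -0.01] gap 0.0346
[[-0.1211 -0.9325  0.3403]
 [-0.3088  0.3612  0.8799]
 [-0.9434  0.0015 -0.3318]]
jaw yaw 158.83
slide total mm [ 166.9 -213.1 -332.3] rows>= 9.0 10.453586589274137
rot total [0.0059 0.0109 0.0005] rows>= 0.10326601874643432
322 218
```

View pics/s13.png

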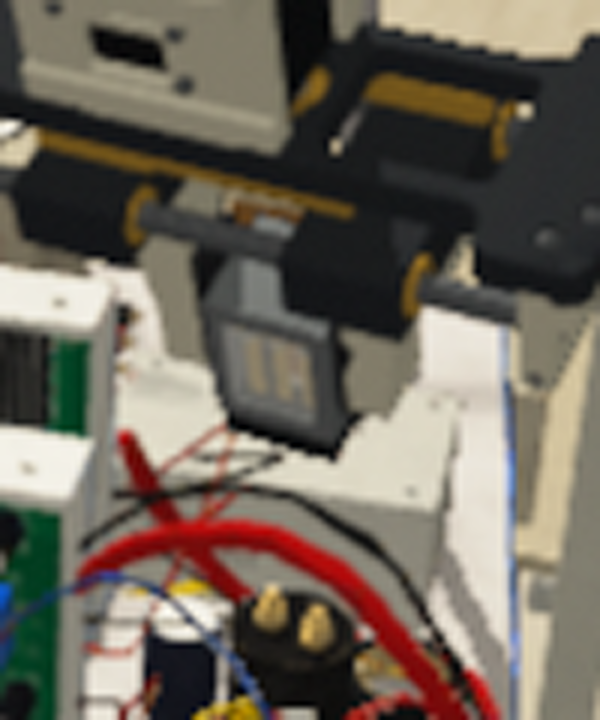

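View pics/top13.png

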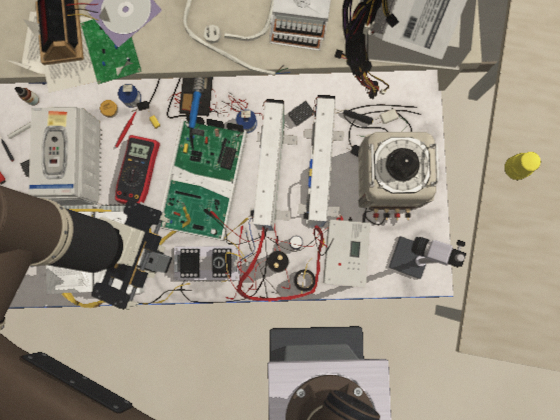

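carry_out --motion '[{"slide": [0, 0, 0], "rot": [0, -0.11, 0]}, {"slide": [0, 0, 0], "rot": [0, -0.11, 0]}, {"slide": [0, 0, 0], "rot": [0, -0.11, 0]}, {"slide": [0, 0, 0], "rot": [-0.12, 0, 0]}, {"slide": [0, 0, 0], "rot": [-0.12, 0, 0]}, {"slide": [0, 0, 0], "rot": [-0.12, 0, 0]}, {"slide": [0, 0, 0], "rot": [-0.12, 0, 0]}, {"slide": [0, 0, 0], "rot": [-0.12, 0, 0]}, {"slide": [0, 0, 0], "rot": [-0.12, 0, 0]}, {"slide": [0, 0, 0], "rot": [-0.12, 0, 0]}, {"slide": [0, 0, 0], "rot": [-0.12, 0, 0]}, {"slide": [0, 0, 0], "rot": [-0.12, 0, 0]}, {"slide": [0, 0, 0], "rot": [-0.12, 0, 0]}, {"slide": [0, 0, 0], "rot": [-0.12, 0, 0]}, {"slide": [0, 0, 0], "rot": [-0.12, 0, 0]}, {"slide": [0, 0, 0], "rot": [-0.12, 0, 0]}, {"slide": [0, 0, 0], "rot": [-0.12, 0, 0]}, {"slide": [0, 0, 0], "rot": [-0.12, 0, 0]}, {"slide": [0, 0, 0], "rot": [-0.12, 0, 0]}, {"slide": [0, 0, 0], "rot": [-0.12, 0, 0]}]'

```text
time: 17.73
ee_pos: [0.4143, 0.3544, 0.3365]
tool_rot: [-124.5, 89.9, 61.5]
contact_force: [0.0, -0.3, -0.7]
finger_gap: 0.035
```

carry_out --motion '[{"slide": [0, 0, 0], "rot": [-0.12, 0, 0]}, {"slide": [0, 0, 0], "rot": [-0.12, 0, 0]}, {"slide": [0, 0, 0], "rot": [-0.12, 0, 0]}, {"slide": [0, 0, 0], "rot": [-0.12, 0, 0]}, {"slide": [0, 0, 0], "rot": [-0.12, 0, 0]}, {"slide": [0, 0, 0], "rot": [-0.12, 0, 0]}, {"slide": [0, 0, 0], "rot": [-0.12, 0, 0]}, {"slide": [0, 0, 0], "rot": [-0.12, 0, 0]}, {"slide": [0, 0, 0], "rot": [-0.12, 0, 0]}, {"slide": [0, 0, 0], "rot": [-0.02, 0, 0]}, {"slide": [0, 0, 0], "rot": [0, -0.115, 0]}, {"slide": [0, 0, 0], "rot": [0, -0.115, 0]}, {"slide": [0, 0, 0], "rot": [0, -0.115, 0]}, {"slide": [0, 0, 0], "rot": [0, 0, 0]}, {"slide": [0, 0, 0], "rot": [0, 0, 0]}]'

```text
time: 18.98
ee_pos: [0.4146, 0.3561, 0.3322]
tool_rot: [-0.0, 69.9, -111.4]
contact_force: [-1.0, -0.6, -0.8]
finger_gap: 0.0352
```

```bash
cat >> h.py <<'E'
RT=Ro.from_matrix(np.c_[-lz,ly,lx]); wt=np.array([-.0414,0,.0165])
def tgt(d=.12): return L-d*lx-RT.apply(wt)
def lensrel():
    p,R=tool();w=p+R.apply(wt);M=np.c_[lx,ly,lz];q=M.T@(w-L)
    A=R.as_matrix();print("window in lens",q.round(4),"ang x",np.degrees(np.arccos(np.clip(A[:,2]@lx,-1,1))).round(2),"ang z",np.degrees(np.arccos(np.clip(-A[:,0]@lz,-1,1))).round(2))
E
python3 - <<'E'
from h import *
for n in("side","top"): cv2.imwrite(f"pics/{n}14.png",manip.grab_frame(n)[:,:,::-1])
show()
p,R=tool();u,v=proj("side",p).astype(int)
crop("pics/side14.png","pics/s14.png",u-50,v-70,u+50,v+50,6)
print(tgt());to(tgt()+[0,0,.07],RT)
E
```

```text
t 19.0833 p [0.4148 0.3552 0.3359] q [  62.7   17.6   10.2    2.1 -102.2   95.9] F [-0.5 -0.7 -0.2] M [ 0.99 -0.53 -0.02] gap 0.035
[[-0.122   0.9311 -0.3438]
 [-0.3142 -0.3648 -0.8765]
 [-0.9415  0.0011  0.337 ]]
jaw yaw -21.39
[ 0.47912087 -0.06663153  0.21441098]
slide total mm [173.1 213.7 330.2] rows>= 9.0 10.482358749764321
rot total [ 0.0014 -0.0053 -0.0016] rows>= 0.0477926174132774
```

View pics/s14.png

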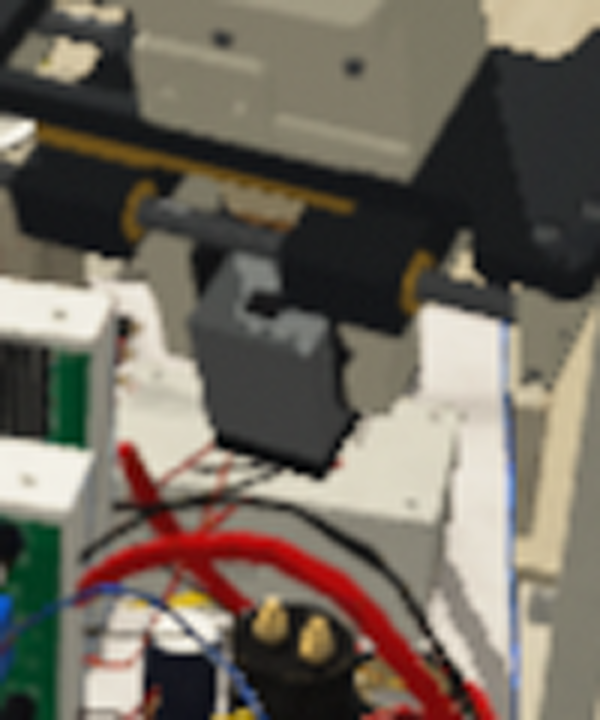

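View pics/top14.png

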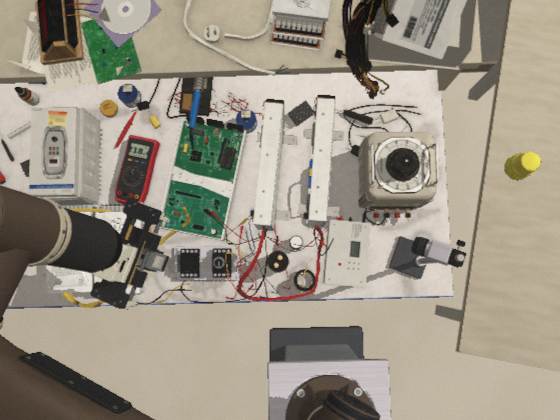

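```bash
cat >> h.py <<'E'
def relpts(img,out,x0,y0,x1,y1,k,cam="side"):
    p,R=tool();im=cv2.imread(img)[y0:y1,x0:x1];im=cv2.resize(im,None,fx=k,fy=k,interpolation=cv2.INTER_CUBIC)
    o=p+R.apply(wt)-R.apply([-.032,0,.0175]);
    for sx in(-1,1):
        for sy in(-1,1):
            for z in(0,.010,.054):
                P=o+R.apply([-z,sy*.0175,sx*.0175]);q=(proj(cam,P)-[x0,y0])*k+k/2
                cv2.circle(im,tuple(int(a) for a in q),3,(0,255,0) if sx>0 else (0,0,255),-1)
    cv2.imwrite(out,im)
E
python3 - <<'E'
from h import *
p,R=tool();u,v=proj("side",p).astype(int)
relpts("pics/side14.png","pics/s14b.png",u-40,v-50,u+40,v+30,8)
p,R=tool();u,v=proj("top",p).astype(int);print(u,v)
relpts("pics/top14.png","pics/t14b.png",u-35,v-35,u+35,v+35,8,"top")
E
```

```text
163 261
```

View pics/s14b.png

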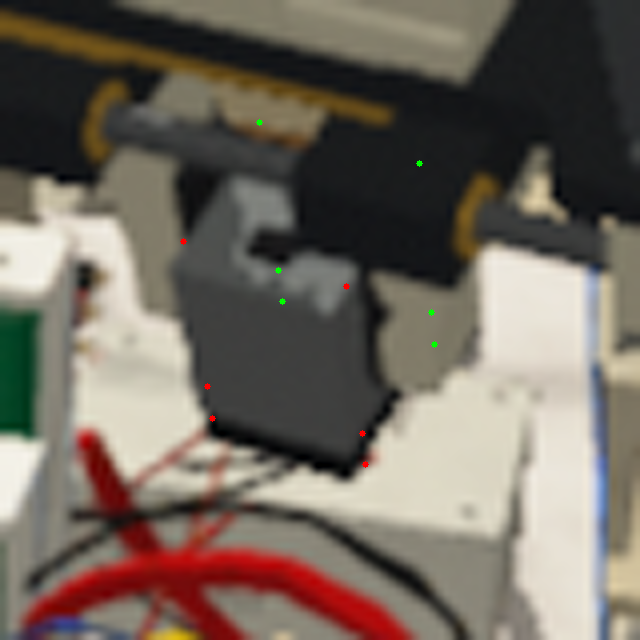

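View pics/t14b.png

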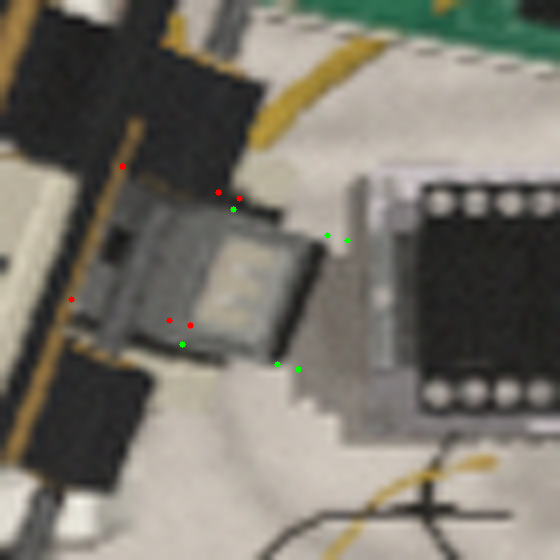

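```bash
python3 - <<'E'
from h import *
im=cv2.imread("pics/top14.png")[270-30:270+15,135:175]
im=cv2.imread("pics/top14.png")[240:280,130:180]
im=cv2.resize(im,None,fx=15,fy=15,interpolation=cv2.INTER_CUBIC);cv2.imwrite("pics/t14c.png",np.clip(im*1.5,0,255).astype('u1'))
im=cv2.imread("pics/side14.png")[180:240,290:350]
im=cv2.resize(im,None,fx=10,fy=10,interpolation=cv2.INTER_CUBIC);cv2.imwrite("pics/s14c.png",np.clip(im*1.7,0,255).astype('u1'))
p,R=tool();print(proj("side",p))
E
```

```text
[322.60223418 216.37361459]
```

View pics/t14c.png

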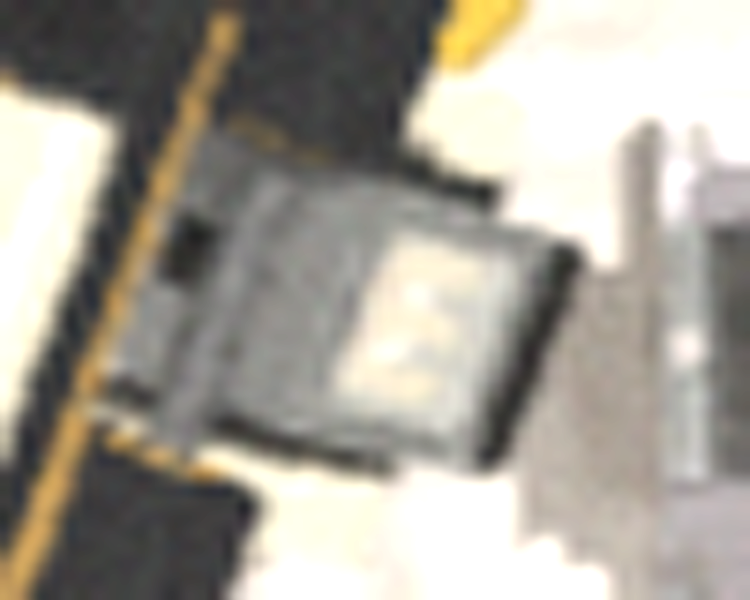

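View pics/s14c.png

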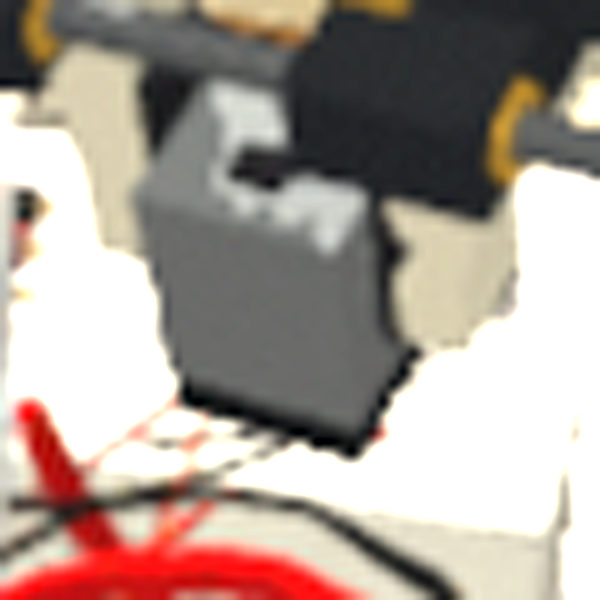

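carry_out --motion '[{"slide": [0, 0, 0], "rot": [0, 0, 0]}]' --force 45

```text
time: 19.17
ee_pos: [0.4147, 0.3547, 0.3374]
tool_rot: [0.2, 70.5, -111.2]
contact_force: [-0.4, -0.1, -0.1]
finger_gap: 0.0349
```

```bash
cat > fit.py <<'E'
from h import *
from scipy.optimize import least_squares
def fit(obs,p,R,free_y=True):
    # relay pose in tool: rot phi about tool y on top of nominal, origin t
    N=np.array([[0,0,-1],[0,1,0],[1,0,0.]])  # relay axes in tool: x->z, y->y, z->-x
    def pts(v,q):
        Rr=Ro.from_rotvec([0,v[0],0]).as_matrix()@N
        return p+R.apply(Rr@np.array(q)+v[1:])
    def res(v): return np.concatenate([proj(c,pts(v,q))-uv for c,q,uv in obs])
    s=least_squares(res,[0,-.0094,0,0],loss="soft_l1")
    r=s.fun;print("phi deg",np.degrees(s.x[0]).round(2),"origin in tool mm",(s.x[1:]*1000).round(1));print(np.round(res(s.x).reshape(-1,2),1).tolist())
    Rr=Ro.from_rotvec([0,s.x[0],0]).as_matrix()@N
    w=Rr@np.array([.0175,0,.032])+s.x[1:]
    return s.x,Ro.from_matrix(Rr),w
E
python3 - <<'E'
from fit import *
a=.0175
S=lambda x,y:np.array([290+x/10-.5+.05,180+y/10-.5+.05])
T=lambda x,y:np.array([130+x/15-.5,240+y/15-.5])
p=np.array([0.4148,0.3552,0.3359]);R=Ro.from_matrix(np.array([[-0.122,0.9311,-0.3438],[-0.3142,-0.3648,-0.8765],[-0.9415,0.0011,0.337]]))
obs=[("side",[-a,a,.054],S(142,195)),("side",[-a,-a,.054],S(366,258)),("side",[a,a,.054],S(205,82)),("side",[-.017,.017,0],S(183,400)),("side",[-.017,-.017,0],S(355,455)),("side",[.017,-.017,0],S(417,350)),
("top",[.017,.017,0],T(580,250)),("top",[.017,-.017,0],T(490,470)),("top",[a,0,.032],T(425,330)),("top",[a,a,.054],T(275,165)),("top",[a,-a,.054],T(180,440))]
x,Rr,w=fit(obs,p,R);print("w",w,"relay x world",R.apply(Rr.as_matrix()[:,0]))
x,Rr,w=fit(obs[:6],p,R);print(w)
x,Rr,w=fit(obs[6:],p,R);print(w)
show()
E
```

```text
phi deg -2.69 origin in tool mm [-10.3  -1.6  -7. ]
[[-0.8, 0.6], [-2.7, 0.1], [2.4, -3.9], [-0.2, 0.9], [1.4, 1.2], [3.5, -3.7], [-0.6, -0.8], [-0.5, 0.2], [-2.1, -0.5], [4.7, 0.5], [4.6, -1.0]]
w [-0.04309387 -0.00161254  0.00897076] relay x world [-0.33769491 -0.86077827  0.38081874]
phi deg 3.56 origin in tool mm [55.8 28.5 38.8]
[[1.0, 0.7], [-3.4, -0.5], [3.2, -0.4], [-0.4, 0.8], [-0.9, 0.4], [0.4, -1.4]]
[0.02489944 0.02845687 0.0582483 ]
phi deg -12.99 origin in tool mm [-57.7   0.2  27.3]
[[0.1, 0.2], [-0.2, 2.0], [-4.2, -0.1], [0.8, -0.3], [0.4, -0.9]]
[-0.09279653  0.00016423  0.03715283]
t 19.1667 p [0.4147 0.3547 0.3374] q [  62.7   17.4   10.2    2.1 -102.3   96. ] F [-0.4 -0.1 -0.1] M [ 0.98 -0.48  0.01] gap 0.0349
[[-0.1209  0.9312 -0.3438]
 [-0.3119 -0.3645 -0.8774]
 [-0.9424  0.0011  0.3346]]
jaw yaw -21.37
```

```bash
python3 - <<'E'
from fit import *
a=.0175
S=lambda x,y:np.array([290+x/10-.5+.05,180+y/10-.5+.05])
T=lambda x,y:np.array([130+x/15-.5,240+y/15-.5])
p=np.array([0.4148,0.3552,0.3359]);R=Ro.from_matrix(np.array([[-0.122,0.9311,-0.3438],[-0.3142,-0.3648,-0.8765],[-0.9415,0.0011,0.337]]))
obs=[("side",[-a,a,.054],S(142,195)),("side",[-a,-a,.054],S(366,258)),("side",[-.017,.017,0],S(183,400)),("side",[-.017,-.017,0],S(355,455)),
("top",[.017,.017,0],T(580,250)),("top",[.017,-.017,0],T(490,470)),("top",[a,0,.032],T(425,330))]
x,Rr,w=fit(obs,p,R);print("w",w,"relay x world",R.apply(Rr.as_matrix()[:,0]),lx)
x,Rr,w=fit(obs[:6],p,R);print("w",w)
im=cv2.imread("pics/side13.png")[170:240,280:350]
im=cv2.resize(im,None,fx=10,fy=10,interpolation=cv2.INTER_CUBIC);cv2.imwrite("pics/s13c.png",np.clip(im*1.7,0,255).astype('u1'))
E
```

```text
phi deg -1.64 origin in tool mm [-9.3 -1.5 -5.4]
[[-0.1, -0.3], [-2.0, -0.8], [0.2, 0.5], [1.8, 0.7], [0.4, -0.5], [0.4, 0.5], [-0.8, -0.1]]
w [-0.0417893  -0.00152888  0.01114088] relay x world [-0.3401541  -0.86710578  0.36389937] [-0.3443985  -0.87430652  0.34202014]
phi deg -2.59 origin in tool mm [-10.2  -1.8  -5.5]
[[-0.2, -0.1], [-2.1, -0.6], [0.3, 0.3], [1.9, 0.5], [-0.0, -0.4], [0.1, 0.5]]
w [-0.04299295 -0.00175743  0.01057608]
```

View pics/s13c.png

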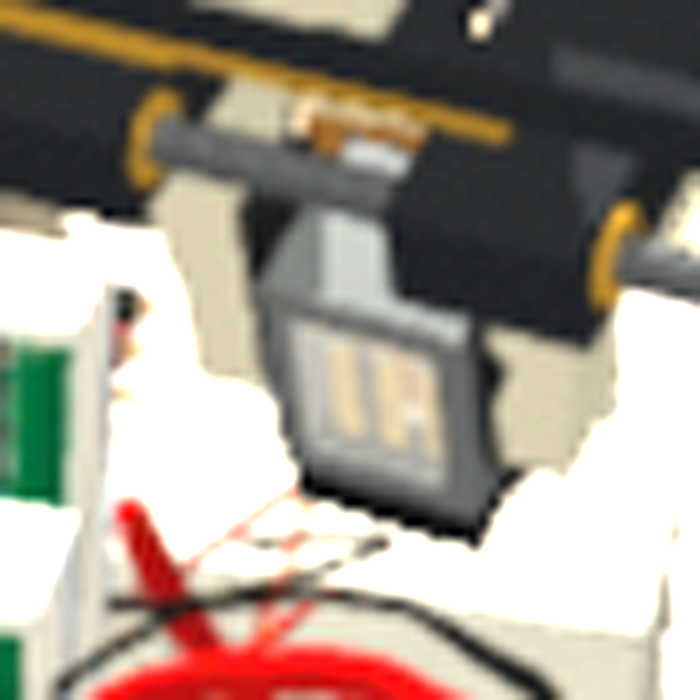

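```bash
cat >> h.py <<'E'
wt=np.array([-.0418,-.0015,.012])
E
python3 - <<'E'
from h import *
print(tgt());d=to(tgt()+[0,0,.07],RT); print(d/12,d/20)
p,R=tool()
for f in np.linspace(0,1,6): print((p+f*(tgt()+[0,0,.07]-p)).round(3))
E
```

```text
[ 0.47891656 -0.07124295  0.21557419]
slide total mm [173.9 215.  334.4] rows>= 9.0 10.583067918655068
rot total [ 0.0017 -0.0079 -0.0018] rows>= 0.06918342593347697
[14.49276132 17.91746349 27.86367351] [ 8.69565679 10.7504781  16.71820411]
[0.415 0.355 0.337]
[0.428 0.27  0.327]
[0.44  0.184 0.317]
[0.453 0.099 0.306]
[0.466 0.014 0.296]
[ 0.479 -0.071  0.286]
```

carry_out --motion '[{"slide": [7, 9, 14], "rot": [0, 0, 0]}, {"slide": [14.5, 17.9, 27.9], "rot": [0, 0, 0]}, {"slide": [14.5, 17.9, 27.9], "rot": [0, 0, 0]}, {"slide": [14.5, 17.9, 27.9], "rot": [0, 0, 0]}, {"slide": [14.5, 17.9, 27.9], "rot": [0, 0, 0]}, {"slide": [14.5, 17.9, 27.9], "rot": [0, 0, 0]}, {"slide": [14.5, 17.9, 27.9], "rot": [0, 0, 0]}, {"slide": [14.5, 17.9, 27.9], "rot": [0, 0, 0]}, {"slide": [14.5, 17.9, 27.9], "rot": [0, 0, 0]}, {"slide": [14.5, 17.9, 27.9], "rot": [0, 0, 0]}, {"slide": [14.5, 17.9, 27.9], "rot": [0, 0, 0]}, {"slide": [14.5, 17.9, 27.9], "rot": [0, 0, 0]}, {"slide": [7, 9, 14], "rot": [0, 0, 0]}, {"slide": [0, 0, 0], "rot": [0, 0, 0]}, {"slide": [0, 0, 0], "rot": [0, 0, 0]}, {"slide": [0, 0, 0], "rot": [0, 0, 0]}]'

```text
time: 20.5
ee_pos: [0.4788, -0.0712, 0.2871]
tool_rot: [0.5, 70.4, -110.9]
contact_force: [-0.1, 0.7, -1.3]
finger_gap: 0.035
```

```bash
python3 - <<'E'
from h import *
for n in("side","top"): cv2.imwrite(f"pics/{n}15.png",manip.grab_frame(n)[:,:,::-1])
show();lensrel();to(tgt(),RT)
crop("pics/side15.png","pics/s15.png",220,60,380,200,5)
crop("pics/top15.png","pics/t15.png",320,170,480,290,5)
E
```

```text
t 20.6 p [ 0.4791 -0.0705  0.2866] q [ 26.8   4.7 -16.6  13.1 -83.7 128.7] F [ 0.4 -0.1 -2. ] M [ 1.07 -0.55  0.02] gap 0.0347
[[-0.1206  0.932  -0.3419]
 [-0.3142 -0.3626 -0.8774]
 [-0.9417  0.0016  0.3365]]
jaw yaw -21.26
window in lens [-0.0962 -0.0002  0.0669] ang x 0.39 ang z 0.38
slide total mm [ 67.1  -0.  -23.2] rows>= 2.0 1.7323181850954215
rot total [ 0.0034 -0.0059 -0.003 ] rows>= 0.06189421854616813
```

View pics/s15.png

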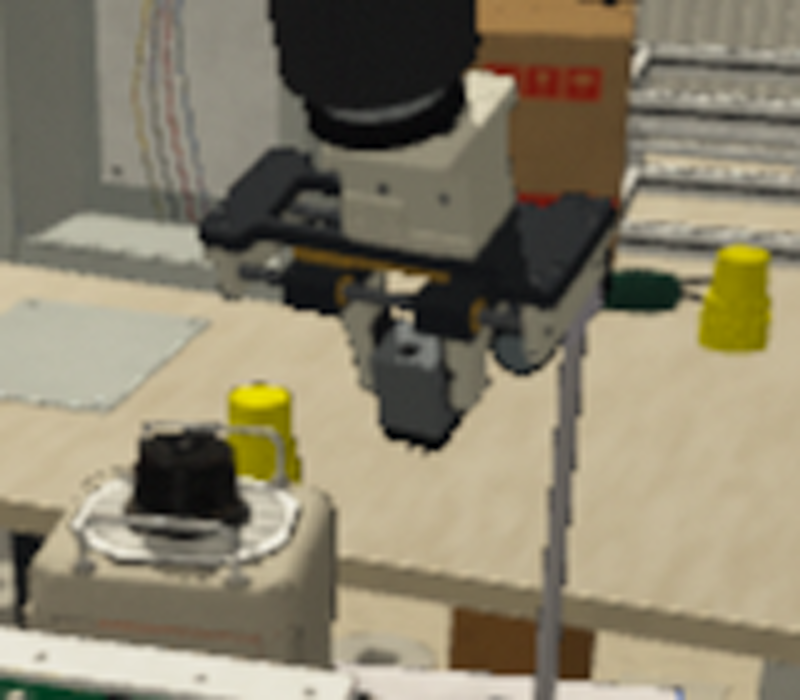

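View pics/t15.png

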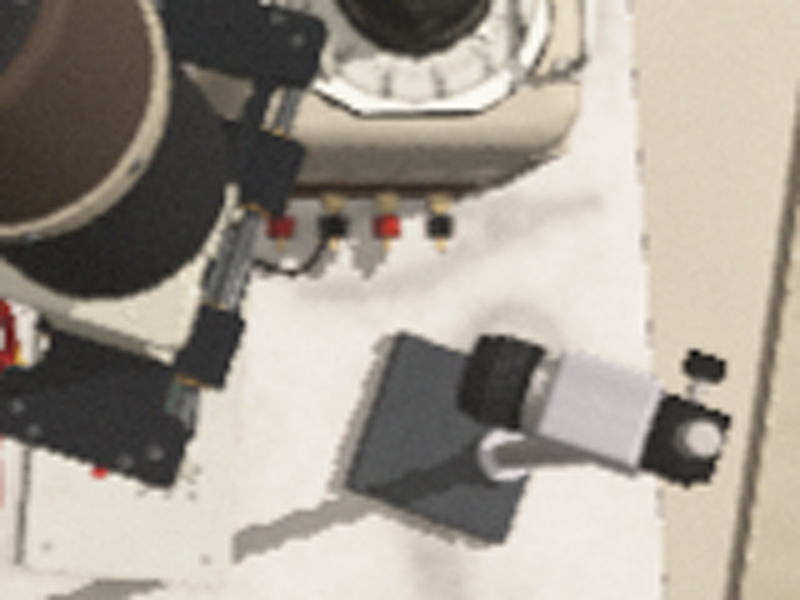

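carry_out --motion '[{"slide": [8, 0, -3], "rot": [0, 0, 0]}, {"slide": [14, 0, -4.8], "rot": [0, 0, 0]}, {"slide": [15, 0, -5], "rot": [0, 0, 0]}, {"slide": [15, 0, -5], "rot": [0, 0, 0]}, {"slide": [10, 0, -3.5], "rot": [0, 0, 0]}, {"slide": [5, 0, -2], "rot": [0, 0, 0]}, {"slide": [0, 0, 0], "rot": [0, 0, 0]}, {"slide": [0, 0, 0], "rot": [0, 0, 0]}, {"slide": [0, 0, 0], "rot": [0, 0, 0]}]'

```text
time: 21.35
ee_pos: [0.4794, -0.0715, 0.2155]
tool_rot: [0.2, 70.3, -111.1]
contact_force: [-0.2, -0.2, -1.6]
finger_gap: 0.035
```

```bash
python3 - <<'E'
from h import *
for n in("side","top"): cv2.imwrite(f"pics/{n}16.png",manip.grab_frame(n)[:,:,::-1])
show();lensrel();to(tgt(),RT)
p,R=tool();u,v=proj("side",p).astype(int);print(u,v,proj("side",L))
im=cv2.imread("pics/side16.png")[110:190,260:360]
cv2.imwrite("pics/s16.png",np.clip(cv2.resize(im,None,fx=8,fy=8,interpolation=cv2.INTER_CUBIC)*1.5,0,255).astype('u1'))
crop("pics/top16.png","pics/t16.png",320,170,480,290,5)
E
```

```text
t 21.45 p [ 0.4793 -0.0715  0.2155] q [ 26.6   7.2 -23.2  13.6 -74.8 126.7] F [-0.5 -1.  -0.4] M [ 1.05 -0.53 -0.01] gap 0.0347
[[-0.1215  0.9318 -0.342 ]
 [-0.3147 -0.363  -0.877 ]
 [-0.9414  0.0011  0.3373]]
jaw yaw -21.28
window in lens [-0.1197  0.0004 -0.0002] ang x 0.34 ang z 0.31
slide total mm [-0.1 -0.5 -0.1] rows>= 1.0 0.012178706665853432
rot total [ 0.0032 -0.005  -0.0023] rows>= 0.05283183681770029
304 171 [324.00352502 130.60778337]
```

View pics/s16.png

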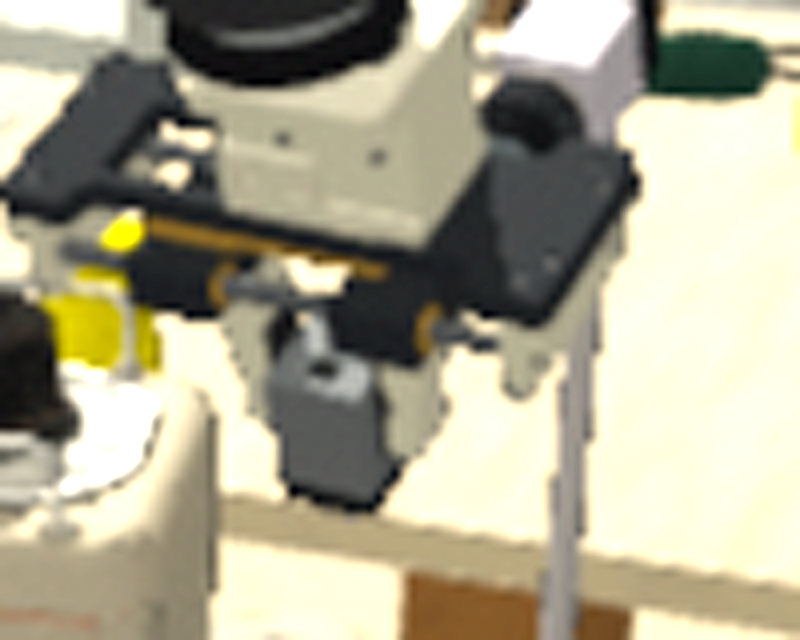

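View pics/t16.png

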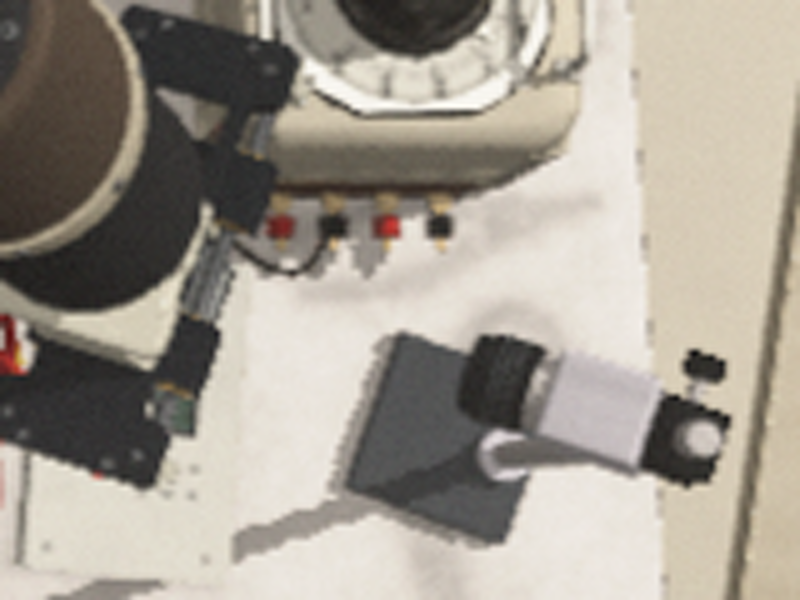

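```bash
python3 - <<'E'
from fit import *
a=.0175
p,R=tool()
N=np.array([[0,0,-1],[0,1,0],[1,0,0.]]);Rr=Ro.from_rotvec([0,np.radians(-1.6),0]).as_matrix()@N
o=wt-Rr@np.array([a,0,.032])
for n,q in dict(BTL=[-a,a,.054],BTR=[-a,-a,.054],BBL=[-.017,.017,0],BBR=[-.017,-.017,0]).items(): print(n,((proj("side",p+R.apply(o+Rr@np.array(q)))-[260,110]+.5)*8).round())
for n,q in dict(FB1=[.017,.017,0],FB2=[.017,-.017,0],W=[a,0,.032]).items(): print(n,((proj("top",p+R.apply(o+Rr@np.array(q)))-[320,170]+.5)*5).round())
S=lambda x,y:np.array([260+x/8-.5,110+y/8-.5]);T=lambda x,y:np.array([320+x/5-.5,170+y/5-.5])
obs=[("side",[-a,a,.054],S(270,380)),("side",[-a,-a,.054],S(378,400)),("side",[-.017,.017,0],S(290,495)),("side",[-.017,-.017,0],S(375,510)),("top",[.017,-.017,0],T(192,436)),("top",[.017,.017,0],T(200,385))]
for ob in (obs[:5],):
  x,R2,w=fit(ob,p,R);ww=p+R.apply(w);print("window in lens",np.c_[lx,ly,lz].T@(ww-L),R.apply(R2.as_matrix()[:,0])@lx)
im=cv2.imread("pics/top16.png")[230:270,330:380]
cv2.imwrite("pics/t16b.png",np.clip(cv2.resize(im,None,fx=14,fy=14,interpolation=cv2.INTER_CUBIC)*1.5,0,255).astype('u1'))
E
```

```text
BTL [267. 392.]
BTR [362. 414.]
BBL [292. 507.]
BBR [381. 529.]
FB1 [235. 272.]
FB2 [211. 342.]
W [209. 294.]
phi deg -1.42 origin in tool mm [-21.3  -7.9  -9.3]
[[0.4, -0.4], [-1.1, -0.1], [1.0, -0.1], [1.6, 0.9], [-0.1, -17.7]]
window in lens [-0.12423321 -0.00599107  0.01172004] 0.9997972516279439
```

View pics/t16b.png

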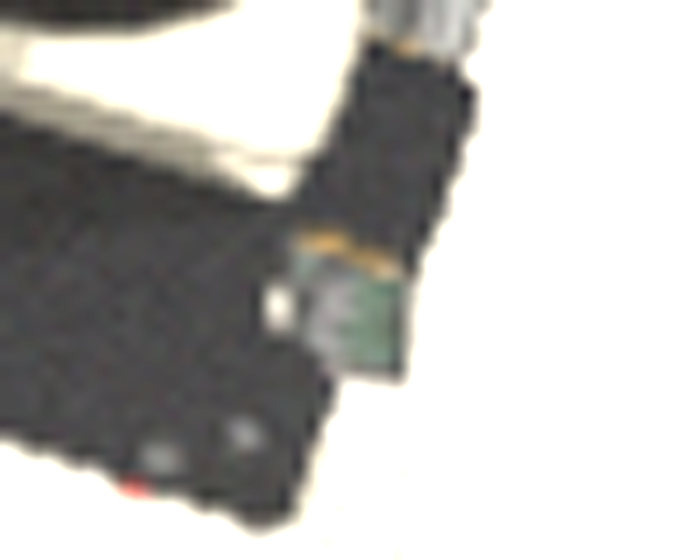

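carry_out --motion '[{"slide": [0, 0, 0], "rot": [0, 0, 0]}, {"slide": [0, 0, 0], "rot": [0, 0, 0]}, {"slide": [0, 0, 0], "rot": [0, 0, 0]}, {"slide": [0, 0, 0], "rot": [0, 0, 0]}, {"slide": [0, 0, 0], "rot": [0, 0, 0]}, {"slide": [0, 0, 0], "rot": [0, 0, 0]}]'

```text
time: 21.95
ee_pos: [0.4788, -0.0718, 0.2148]
tool_rot: [0.0, 70.2, -111.3]
contact_force: [-0.4, -1.3, -0.5]
finger_gap: 0.0347
```

```bash
python3 - <<'E'
from h import *
show();lensrel();print(manip.read_state()["joint_vel"].round(2))
a=cv2.imread("pics/top16.png").astype(int);b=cv2.imread("pics/top0.png").astype(int)
for n,(x0,y0,x1,y1) in dict(timer=(208,246,236,282),cap=(264,246,292,274)).items(): print(n,np.abs(a-b)[y0:y1,x0:x1].mean())
print(manip.finish_job())
E
```

```text
t 21.95 p [ 0.4788 -0.0718  0.2148] q [ 26.6   7.3 -23.3  13.6 -74.8 126.7] F [-0.4 -1.3 -0.5] M [ 1.06 -0.54  0.  ] gap 0.0347
[[-0.1228  0.9317 -0.3418]
 [-0.3151 -0.3632 -0.8768]
 [-0.9411  0.      0.3382]]
jaw yaw -21.29
window in lens [-1.196e-01  1.000e-04 -9.000e-04] ang x 0.3 ang z 0.24
[-0.01  0.02 -0.05  0.1  -0.02  0.03]
timer 41.491732804232804
cap 20.052721088435373
the job is handed in; nothing more can be done
None
```

I handed the job in at 22.0 s. The arm is holding the relay still in front of the lens, and no verdict was reported.

**What I did**
- **Knob:** I wound it about 0.9 rad anticlockwise. The turning torque then rose from about 0.13 to 0.96 N m and the grip began to slip, which I took as the zero stop. I did not read the knob angle from a picture.
- **Relay:** I gripped it (opening 34.8 mm, as expected for 35 mm) and drew it straight up out of its socket. The side picture showed the window on the face I had not expected, so I turned the relay half round before bringing it to the camera.

**Last checks**
- **Position:** going by the arm's pose, and the relay's place in the grip fitted from pictures, the window is 119.6 mm before the lens. It is within 1 mm of the axis each way.
- **Facing:** the gripper is within 0.3° of the ideal direction. The relay itself looked pitched about 1.5° in the grip, and I did not correct that.
- **Stillness:** joint speeds were at most 0.1°/s, and the grip held at 34.7 mm.

**What disagreed or was not confirmed**
- **Fingertips:** in the pictures they sit about 28 mm behind the reported tool point. I allowed for this.
- **Side view at the end:** it shows the relay 1.5 to 2.4 pixels higher than predicted, roughly 5 mm. Much of that is camera bias, since the lens and knob show similar offsets. The relay was hidden from the top camera at the end.
- **Timer and capacitor:** my picture-difference check on them failed to settle anything. The differences were high (41 and 20), and I did not find out why before handing in; the arm and its shadow may be the cause. Earlier pictures, after the relay was pulled, showed both in place.

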